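# Empty the jar dryer into the jar block

## Robot

A 6-joint arm with a two-finger parallel gripper is mounted at the origin on a cart in front of the work surface, level with it; the furniture and walls round the work are solid. World frame = base frame: x ahead of the robot, y to its left, z up, the work surface at z = 0. Lengths are in mm, angles in rad, forces in N, time in s.
With the tool pointing down it reaches from about 350 to 775 mm from the base axis. Payload 7.3 kg.
Tool frame: the origin (TCP) lies midway between the tips of the shut fingers; the grasp point (between the pads) lies 19 mm behind it (grasp_offset is the z of the grasp point in the tool frame, in mm); z points along the fingers, y is the direction in which the jaws open and shut (so a half turn about z gives the same grasp; the last joint's range is limited). The gripper opens to 92 mm and grips with 3 to 60 N. Pads are 19 mm wide; open, the fingers measure 130 mm over their backs; the gripper's body (75 mm by 190 mm) begins 47 mm behind the grasp point.
Start: joints at [-1.314, 0.342, 1.524, -0, 1.275, -0.146], TCP at [205.821, -482.993, 226.741] pointing down, gripper open.
Joint ranges: [-2.53, 2.53], [-0.77, 2.02], [0.04, 2.7], [-1, 4.14], [0.28, 2.66], [-3.11, 3.11]. Speed limits (rad/s): [2.57, 2.57, 3.14, 3.14, 3.14, 3.14].

## Interface

Orientations are given as [roll, pitch, yaw] about the fixed x, y, z axes, in that order (R = Rz(yaw) Ry(pitch) Rx(roll)).
In Python, from plant import get_obs, capture, camera_model, close_job, boxes_of, regions_of, place_of, grasp_offset gives the robot as it stands. The module is installed in compiled form; this text tells all that it offers.
- The arm moves only by the tool send_rows, never from a script. Its argument "targets" is a list that holds one entry, the list of rows, each a list of 7 numbers: the turn, a rotation vector about the tool's x, y, z in degrees, then the shift along the tool's x, y, z in mm, then the closure, from -1 (fully open) to 1 (shut). A call has 1 to 5 rows; each row is the pose to reach, as a shift and turn from the pose commanded when the call began, along the tool's axes at that moment; what a row does not reach only later rows make up. A row lasts 1/12 s, in which the tool goes at most 41.7 mm and 7.16 degrees, less where a joint would pass 70% of its speed; a pose out of reach is approached as far as the arm can. A call with a gripper value outside its range is refused whole. The fingers move at their own pace and stop on an object; the grip force is fixed at half the most. Time passes only in rows, so rows that repeat a pose let the fingers close. It gives the time, the measured TCP pose, the force and the opening at its end, in the units of the state.
- get_obs(): the state, without advancing time (a new reading comes with each control period).
- capture(name): name is "scene" or "top" or "wrist"; returns the picture (384x512x3 uint8, red, green, blue); there is no depth.
- camera_model(name): a dict with "K" (3x3 intrinsics, pixels), "world_to_cam" (4x4, takes a point from world to camera coordinates). Camera axes: x right, y up, looking along -z (the intrinsics and any distortion apply to the point x, -y, -z); pixel columns grow to the right and rows downward; lengths in mm; the calibration is good to about 2 mm. A picture is of the moment at which its call begins: read the wrist's pose just before it. camera_model takes no time and is no camera call; for the wrist camera it gives the pose at the moment of the call.
- close_job(): hands the job in, once; it reports no verdict.
Trained networks look in the newest picture that a camera, given by its name, has taken for a name from the list of things; names that differ only in an ending like _2 or _b are one class to them, and where a whole thing is asked for, a point or a joint stands for the part that bears it (a point fixed in the world has none). Each returns a list of dicts, best first, with "conf" (0 to 1); they miss things now and then, are a little off and sometimes report something else, mostly with a low value. They report only what shows in the picture. A call takes as long as a camera call.
- boxes_of(label, camera): "location" ([row, column] in pixels, amid what is visible of it).
- regions_of(label, camera): "region" (384x512 bool, what is visible of it) and "location" ([row, column] in pixels, amid what is visible of it).
- place_of(label, camera): "location" ([row, column] in pixels: a listed point, or the origin of a listed thing).
The state is a dict: "time": time; "joint_positions": joint angles; "dq": joint speeds; "tau": joint torques, N m; "tool_pos": TCP position; "tcp_rot": TCP orientation; "contact_force": force on the tool from outside, world axes, zero at the start; "moment": the same for the moment, N m; "grip_width": finger opening in mm.
Only numpy, scipy, OpenCV 4.12 (cv2) and the standard library are available. Lean on these libraries where they do the work, as an engineer would, in place of code of your own. Each camera call takes 0.05 s, during which the arm holds its last target.

## Task

Fold the dryer's two-panel cover fully open by its handle, reach in through the round ports to lift out every spice jar standing inside, and stand each upright in a well of the wooden jar block. Then fold the cover fully shut again. Leave the mug where it stands.

Things in the scene. Friction and masses are not known exactly. Their poses are not given: they have to be found in the camera images.
- dryer: Fixed white jar dryer, a closed box 410 mm wide (y), front (-x) to the robot. Origin on the worktop under the middle port, z up. Its upper face, an 8 mm sheet, rises away from the robot at 20 degrees: z = 172 mm at x = 0 (front edge x -68, z 147; rear edge x 128, z 218). Under each port, at x = 6 and the port's y, a pedestal 60 mm wide and 60 mm high carries one jar or nothing.
- port_0 (a point): Centre, in the outer face of the sloping sheet, of the right-hand round port (dryer y = -128 mm), 110 mm in diameter; axes as the dryer's. The jar below stands upright, its lid 5 to 22 mm below the sheet, so only fingers need go through. A jar lifted straight up 140 mm clears the dryer.
- port_1 (a point): Centre of the middle port (dryer y = 0), otherwise as port_0.
- port_2 (a point): Centre of the left-hand port (dryer y = +128 mm), otherwise as port_0.
- door_hinge (a point): Middle of the bifold cover's fixed hinge line, along the dryer's y at the top of the slope; axes as the dryer's. Two wooden panels, each 100 mm down the slope x 388 x 8 mm: the upper turns about this line, the lower is hinged to it and its free edge runs in the tracks. Shut, both lie flat over the ports, mid-plane 14 mm off the sheet. Open, they stand folded up at the top of the slope.
- door (a joint): Angle of the upper panel about its hinge: 0 shut (flat), 1.45 rad fully folded. The lower panel always leans the same angle the other way. Friction 0.25 N m about the hinge holds the cover where it is left; moving it takes about 5 to 10 N at the handle.
- door_grip (a point): Centre of the handle: steel barrel, 16 mm thick, 30 mm long along the dryer's y, on a stem in the middle of the lower panel, 30 mm off its mid-plane. Pinched on its flat ends it pivots between the fingers. At door angle t it lies 150 cos t + 30 sin t mm from the hinge line down the slope (towards the robot) and 50 sin t + 30 cos t mm out from it, square to the slope.
- jar_0_mid (a point): Centre of a closed glass spice jar, 92 mm tall, 41 mm in diameter, about 0.14 kg, half-way up; z is its axis, up. Starts on one of the pedestals in the dryer; may be absent.
- jar_1_mid (a point): Centre of a closed glass spice jar, 98 mm tall, 41 mm in diameter, about 0.14 kg, half-way up; z is its axis, up. Starts on one of the pedestals in the dryer; may be absent.
- jar_2_mid (a point): Centre of a closed glass spice jar, 104 mm tall, 41 mm in diameter, about 0.14 kg, half-way up; z is its axis, up. Starts on one of the pedestals in the dryer; may be absent.
- jar_block: Loose oak block, about 0.8 kg, 90 (x) x 260 (y, its length) x 52 mm, with three round wells in its top, 47 mm in diameter and 44 mm deep, with bevelled mouths (floor 8 mm above the worktop), at y = -82, 0 and +82 mm on its middle line; each takes one jar with 6 mm of play. Origin at the centre of its underside, z up.
- mug: White mug, 92 x 127 x 95 mm with handle, behind the jar block, between it and the kettle. Origin under its centre. To be left alone.

How it is judged (in metres and radians):
On the way, in this order (a step that is already met when the one before it is completed fails the run):
1. the cover is folded open (1.2 rad or more) (value of joint door above 1.2 rad), for 0.2 s.
2. every jar stands upright in a well of the jar block (x of jar_0_mid in the frame of jar_block between -0.03 and 0.03 m and y of jar_0_mid in the frame of jar_block between -0.11 and 0.11 m and z of jar_0_mid in the frame of jar_block between 0.048 and 0.06 m and angle between each of jar_0_mid, jar_1_mid, jar_2_mid's own z axis and vertical below 0.25 rad and x of jar_1_mid in the frame of jar_block between -0.03 and 0.03 m and y of jar_1_mid in the frame of jar_block between -0.11 and 0.11 m and z of jar_1_mid in the frame of jar_block between 0.051 and 0.063 m and x of jar_2_mid in the frame of jar_block between -0.03 and 0.03 m and y of jar_2_mid in the frame of jar_block between -0.11 and 0.11 m and z of jar_2_mid in the frame of jar_block between 0.054 and 0.066 m and linear speed of each of jar_0, jar_1, jar_2 below 0.03 m/s), for 0.3 s.
At the end, for the whole second after the job is handed in: Every jar that was in the dryer stands at rest in a well of the jar block, its base within 6 mm of the well's floor and its axis within 14 degrees of upright; the cover is folded shut again (under 0.08 rad) (all of step 2 and value of joint door below 0.08 rad); the robot touches nothing.
It fails at once if the mug is shifted by more than 40 mm (distance of mug from where it was at the start of the episode above 0.04 m).
Of jar_0, jar_1, jar_2 only 2 to 3 are there at a start; the rules pass over those that are not, and their reading is None.
At some moment in a run one of jar_block may be knocked a few centimetres aside while the robot is not near it.
It also fails if it takes over 210 s, if anything falls off the work surface, if the arm or the gripper's body presses on something with over 40 N, if the wrist force passes 120 N, or if a joint passes its speed limit or range.

## Working session

There is one attempt and no reset: what is moved stays moved. The work goes in short steps, Python scripts to look and compute and a tool call to move; the robot and the scene stay as the last step left them, time stands still between calls to the robot, and variables do not carry over. Pictures are saved under pics/ and viewed, and the job is handed in when it is done.

Besides the shell and the picture viewer there is one more tool, called by a JSON object that holds its "method" and its "body". send_rows: Moves the arm, as the interface text tells. Its arguments: {"type":"object","properties":{"targets":{"type":"array","items":{"type":"array","items":{"type":"array","items":{"type":"number"}}}}},"required":["targets"]}

```bash
mkdir -p pics; cat > h.py <<'E'
import numpy as np, cv2
from plant import *
from scipy.spatial.transform import Rotation as R
def save(name,fn):
    im=capture(name); cv2.imwrite('pics/'+fn,im[:,:,::-1]); return im
def proj(P,name,m=None):
    m=m or camera_model(name); K=np.array(m['K']); T=np.array(m['world_to_cam'])
    p=T[:3,:3]@np.array(P,float)+T[:3,3]; q=K@np.array([p[0],-p[1],-p[2]]); return q[1]/q[2],q[0]/q[2]
def ray(rc,name,m=None):
    m=m or camera_model(name); K=np.array(m['K']); T=np.array(m['world_to_cam'])
    d=np.linalg.inv(K)@np.array([rc[1],rc[0],1.]); d=np.array([d[0],-d[1],-d[2]])
    Rt=T[:3,:3].T; return -Rt@T[:3,3], Rt@d
def atz(rc,z,name,m=None):
    o,d=ray(rc,name,m); return o+d*(z-o[2])/d[2]
E
python3 - <<'E'
from h import *
print(get_obs()); print(grasp_offset)
for n in ['scene','top','wrist']:
    save(n,n+'0.png'); m=camera_model(n); print(n,m)
    for l in ['dryer','port_0','door_hinge','door_grip','jar_0_mid','jar_block','mug']:
        print(l,[(np.round(x['location']),round(x['conf'],2)) for x in place_of(l,n)][:4])
E
```

```text
{'time': 0.0, 'joint_positions': array([-1.31398274e+00,  3.42732138e-01,  1.52503257e+00, -3.85000112e-06,
        1.27537722e+00, -1.46018805e-01]), 'dq': array([ 0.0010514 , -0.0009091 ,  0.0007276 ,  0.00175521,  0.00016448,
       -0.00120807]), 'tau': array([-2.91107077e-03, -4.31250215e+01, -2.44223589e+01,  7.14996387e-02,
        5.59731235e-02, -1.53703463e-04]), 'tool_pos': array([ 205.71892638, -482.57251498,  226.03464223]), 'tcp_rot': array([-3.14005933e+00, -2.21777673e-04,  4.02833348e-01]), 'contact_force': array([-0.22007415,  0.22719266,  0.51812107]), 'moment': array([ 0.0315007 ,  0.02730088, -0.02637357]), 'grip_width': 91.91081766185572}
-18.8
scene {'K': array([[439.88272147,   0.        , 257.4542229 ],
       [  0.        , 439.88272147, 191.94948715],
       [  0.        ,   0.        ,   1.        ]]), 'world_to_cam': array([[-4.97925309e-01, -8.67049814e-01, -1.71757853e-02,
         2.89672767e+02],
       [ 4.76690544e-01, -2.90189361e-01,  8.29792902e-01,
        -4.10825525e+02],
       [-7.24456011e-01,  4.04987353e-01,  5.57807074e-01,
        -8.09
[... 1182 characters left out ...]
ock [(array([228., 370.]), 0.85), (array([207., 206.]), 0.41)]
mug [(array([163., 309.]), 0.98)]
wrist {'K': array([[283.71742102,   0.        , 250.84120774],
       [  0.        , 283.71742102, 194.43384572],
       [  0.        ,   0.        ,   1.        ]]), 'world_to_cam': array([[ 3.94034466e-01, -9.19095332e-01, -7.81013740e-04,
        -5.25471497e+02],
       [ 8.75695744e-01,  3.75685968e-01, -3.03343070e-01,
         3.88785357e+01],
       [ 2.79094615e-01,  1.18843694e-01,  9.52881090e-01,
        -3.91271933e+02],
       [ 0.00000000e+00,  0.00000000e+00,  0.00000000e+00,
         1.00000000e+00]])}
dryer []
port_0 []
door_hinge []
door_grip []
jar_0_mid []
jar_block []
mug []
```

View pics/scene0.png

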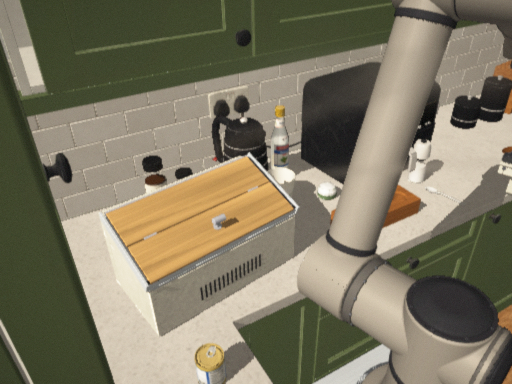

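View pics/top0.png

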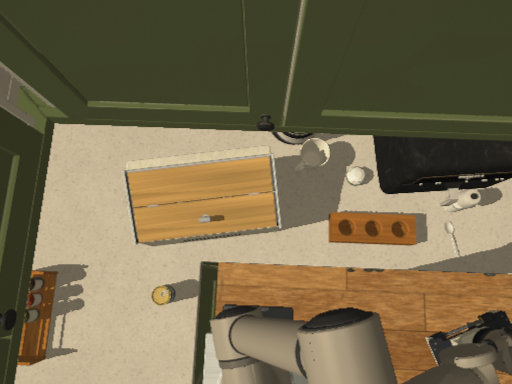

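```bash
python3 - <<'E'
import cv2
a=cv2.imread('pics/top0.png')[130:260,100:300]; cv2.imwrite('pics/t0c.png',cv2.resize(a,None,fx=4,fy=4,interpolation=cv2.INTER_CUBIC))
a=cv2.imread('pics/scene0.png')[140:340,90:310]; cv2.imwrite('pics/s0c.png',cv2.resize(a,None,fx=3,fy=3,interpolation=cv2.INTER_CUBIC))
E
```

```text
(no output)
```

View pics/t0c.png

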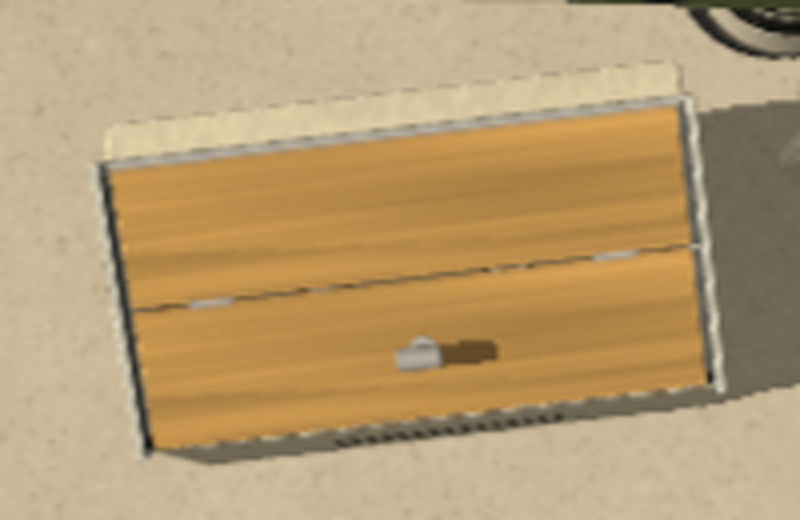

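View pics/s0c.png

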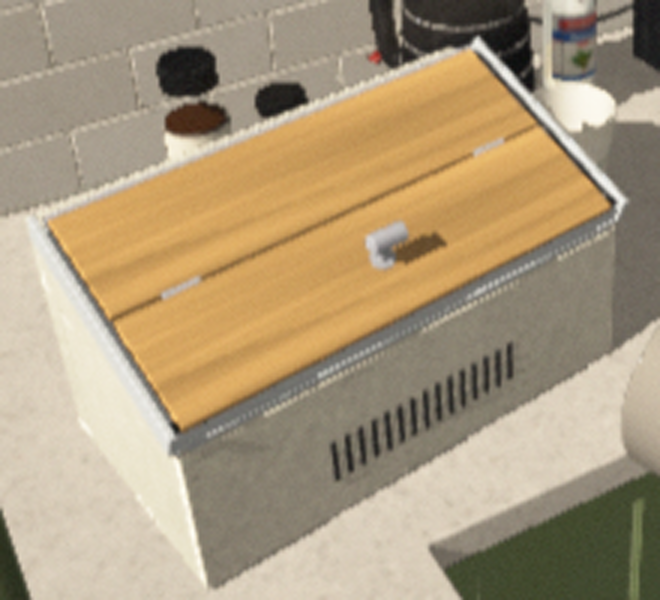

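```bash
cat >> h.py <<'E'
S20,C20=np.sin(np.radians(20)),np.cos(np.radians(20))
U=np.array([C20,0,S20]); N=np.array([-S20,0,C20])
def d2w(P,d): # d=(x,y,yaw)
    return R.from_euler('z',d[2]).apply(np.array(P,float))+np.array([d[0],d[1],0])
def sl(s,y,n): return np.array([0,y,172.])+U*s+N*n
E
python3 - <<'E'
from h import *
from scipy.optimize import least_squares
M={n:camera_model(n) for n in ['top','scene']}
def pts(hs): return {'TL':sl(hs,194,18),'TR':sl(hs,-194,18),'BR':sl(hs-200,-194,18),'BL':sl(hs-200,194,18),'H':sl(hs-150,0,44),'F':np.array([-68,205,0])}
ob=[('top','TL',172,127),('top','TR',155.75,269.5),('top','BR',226.25,277),('top','BL',242.5,138),('top','H',219,204.5),
('scene','TL',214,106),('scene','TR',156.7,246.7),('scene','BR',210,294),('scene','BL',282.7,150),('scene','H',219.3,219.3),('scene','F',335.7,160)]
def f(p):
    P=pts(p[3]); return np.concatenate([np.array(proj(d2w(P[k],p[:3]),c,M[c]))-[r,cc] for c,k,r,cc in ob])
s=least_squares(f,[560,150,0,120]); print(s.x,np.degrees(s.x[2])); print(s.fun.reshape(-1,2).round(1))
d=s.x[:3];hs=s.x[3]
print('handle',d2w(sl(hs-150,0,44),d),'hinge',d2w(sl(hs,0,14),d))
# block
for l in ['jar_block']:
  for n in M:
    save(n,'tmp.png'); r=regions_of(l,n); print(l,n,[(x['location'],x['conf'],x['region'].sum()) for x in r])
    for q in place_of(l,n): print(q['conf'],atz(q['location'],0,n,M[n]))
r=regions_of('jar_block','top')
E
```

```text
[5.10144672e+02 1.61732851e+02 1.60369923e-01 1.26068199e+02] 9.188519741999313
[[ 0.1  0.3]
 [-0.1 -0.3]
 [ 0.3 -0.1]
 [ 0.6  0.8]
 [ 0.4  0.4]
 [-1.5 -0.2]
 [-1.2 -0.1]
 [-1.4  0.7]
 [ 0.5  1.5]
 [-0.2  0. ]
 [ 1.3 -3.4]]
handle [473.08891857 155.73874815 205.16131714] hinge [622.36307395 179.88519227 228.27356002]
jar_block top [([223.6, 371.3], 0.89, np.int64(2631))]
0.55 [ 505.3737733  -354.00161896    0.        ]
jar_block scene [([206.0, 399.0], 0.75, np.int64(931))]
0.92 [ 485.48551401 -344.59346022    0.        ]
```

```bash
python3 - <<'E'
import cv2
a=cv2.imread('pics/top0.png')[190:260,310:430]; cv2.imwrite('pics/t0b.png',cv2.resize(a,None,fx=6,fy=6,interpolation=cv2.INTER_CUBIC))
E
```

```text
(no output)
```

View pics/t0b.png

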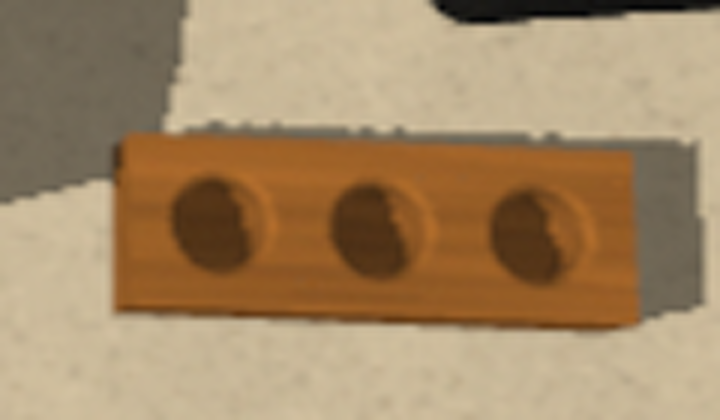

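```bash
cat >> h.py <<'E'
def tri(obs):
    A=np.zeros((3,3));b=np.zeros(3)
    for n,rc in obs:
        o,d=ray(rc,n); d=d/np.linalg.norm(d); Q=np.eye(3)-np.outer(d,d); A+=Q;b+=Q@o
    return np.linalg.solve(A,b)
def fitblock(pix,M=None):
    pass
D0=(510.1,161.7,0.1604); HS=126.
def cur():
    o=get_obs(); return np.array(o['tool_pos']),R.from_euler('xyz',o['tcp_rot'])
def ori(yaw,tilt):
    # tool z pointing down tilted so that it leans: z axis = down rotated by tilt deg so the body leans back toward -x (of yaw frame)
    # jaws (tool y) along yaw-frame y
    t=np.radians(tilt); z=np.array([np.sin(t),0,-np.cos(t)]); y=np.array([0,-1.,0]); x=np.cross(y,z)
    return R.from_euler('z',yaw)*R.from_matrix(np.stack([x,y,z],1))
def go(P,Rd=None,gp=False):
    p,Rc=cur(); Rd=Rc if Rd is None else Rd; P=np.array(P,float)
    if gp: P=P-Rd.apply([0,0,grasp_offset])
    a=(Rc.inv()*Rd).as_rotvec(degrees=True)
    print('turn',a.round(1),'shift',Rc.inv().apply(P-p).round(1),'| rows',max(np.linalg.norm(a)/7.16,np.linalg.norm(P-p)/41.7).round(1))
E
python3 - <<'E'
from h import *
print('knob',tri([('top',(122,265)),('scene',(37,243))]))
for n in ['top','scene','wrist']:
    o,d=ray((190,256),n); print(n,o,d)
p,Rc=cur(); print(Rc.as_matrix().round(2)); o,_=ray((1,1),'wrist'); print('cam in tool',Rc.inv().apply(o-p))
# cabinet bottom edge point in top: row 103..125 col 240
for c in (60,240,400):
    print(c,[atz((r,c),z,'top').round(0) for r,z in ((104,500),(125,500))])
a=cv2.imread('pics/top0.png')[290:384,400:512]; cv2.imwrite('pics/t0g.png',cv2.resize(a,None,fx=5,fy=5))
# block fit: well centres top mouth z=52 : cols/rows from crop
for r,c in ((224,220),(231,380),(236,540)):
    print('well',atz((190+r/6,310+c/6),52,'top').round(1))
for r,c in ((133,122),(153,635),(325,640),(310,115)):
    print('corner',atz((190+r/6,310+c/6),52,'top').round(1))
E
```

```text
knob [623.3966883    3.33124807 544.38716534]
top [ 337.36681445    7.98573861 1262.16742242] [ 0.20627926  0.01168182 -0.9784287 ]
scene [-246.40679782  459.79850582  797.44469787] [ 0.72821473 -0.40340701 -0.55407279]
wrist [ 282.21095639 -451.06792571  384.20571493] [-0.25825117 -0.12966033 -0.95763739]
[[ 0.92  0.39  0.  ]
 [ 0.39 -0.92 -0.  ]
 [-0.    0.   -1.  ]]
cam in tool [  82.79689042    0.57378348 -157.44606117]
60 [array([665., 433., 500.]), array([618., 426., 500.])]
240 [array([680.,  58., 500.]), array([633.,  56., 500.])]
400 [array([ 693., -275.,  500.]), array([ 647., -274.,  500.])]
well [ 485.9 -262.8   52. ]
well [ 485.7 -345.1   52. ]
well [ 486.4 -427.4   52. ]
corner [ 531.3 -212.2   52. ]
corner [ 531.6 -478.1   52. ]
corner [ 442.9 -476.9   52. ]
corner [ 439.6 -208.8   52. ]
```

View pics/t0g.png

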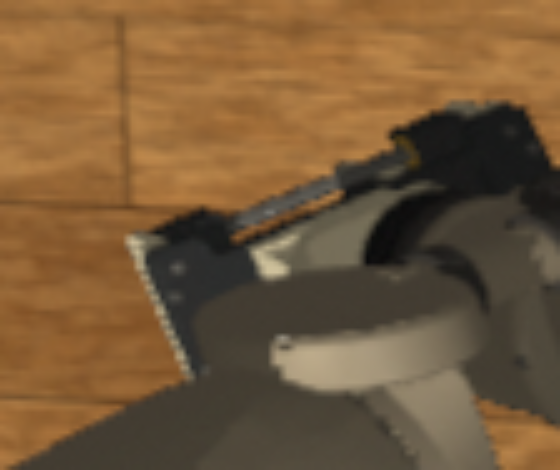

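View pics/wrist0.png

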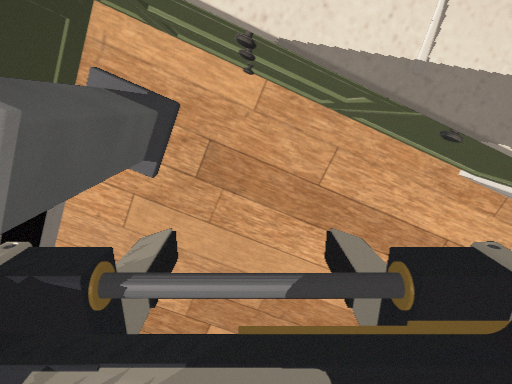

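```bash
python3 - <<'E'
from h import *
go([400,-250,330])
E
```

```text
turn [0. 0. 0.] shift [ 270.  -138.2 -103.3] | rows 7.7
```

{"method": "send_rows", "body": {"targets": [[[0,0,0,35,-18,-13,-1],[0,0,0,70,-36,-27,-1],[0,0,0,105,-54,-40,-1],[0,0,0,140,-71,-53,-1],[0,0,0,174,-89,-66,-1]]]}}

```text
time: 1.97
tool_pos: [331.8, -331.4, 293.4]
tcp_rot: [3.141, -0.0, 0.402]
contact_force: [0.8, -0.9, -1.0]
grip_width: 91.7
```

```bash
python3 - <<'E'
from h import *
p,r=cur(); print(p, get_obs()['joint_positions']); go([420,-130,330],ori(0.16,0))
E
```

```text
[ 331.84515014 -331.39303722  293.43612096] [-9.48407760e-01  1.90480045e-01  1.54588573e+00  8.16507035e-05
  1.40482684e+00  2.20083911e-01]
turn [ 0.  -0.  13.9] shift [ 160.  -150.8  -36.6] | rows 5.3
```

{"method": "send_rows", "body": {"targets": [[[0,0,3,29,-27,-7,-1],[0,0,6,58,-54,-13,-1],[0,0,8,87,-82,-20,-1],[0,0,11,116,-109,-26,-1],[0,0,14,145,-137,-33,-1]]]}}

```text
time: 2.38
tool_pos: [411.0, -148.2, 326.1]
tcp_rot: [3.141, -0.0, 0.156]
contact_force: [1.0, -0.8, -0.1]
grip_width: 91.9
```

```bash
python3 - <<'E'
from h import *
Rd=ori(D0[2],20)
# above handle along tool back axis by 80
h=d2w(sl(HS-150,0,44),D0); print(h)
go(h-Rd.apply([0,0,1])*110-np.array([0,100,0]),Rd,gp=True)
E
```

```text
[472.98116343 155.69454697 205.13799187]
turn [ 0.1 20.  -0.3] shift [  61.6 -191.7   35.3] | rows 4.9
```

{"method": "send_rows", "body": {"targets": [[[0,4,0,12,-38,7,-1],[0,8,0,25,-76,14,-1],[0,12,0,37,-114,21,-1],[0,16,0,49,-152,28,-1],[0,20,0,61,-190,35,-1]]]}}

```text
time: 2.8
tool_pos: [440.9, 49.0, 291.0]
tcp_rot: [-3.141, -0.354, 0.158]
contact_force: [1.1, 0.2, -0.5]
grip_width: 91.9
```

```bash
python3 - <<'E'
from h import *
Rd=ori(D0[2],30)
h=d2w(sl(HS-150,0,44),D0)
go(h-Rd.apply([0,0,1])*70,Rd,gp=True)
E
```

```text
turn [ 0.   9.7 -0.1] shift [   7.1 -100.3   47. ] | rows 2.7
```

{"method": "send_rows", "body": {"targets": [[[0,3,0,2,-34,16,-1],[0,7,0,5,-67,31,-1],[0,10,0,7,-100,47,-1],[0,10,0,7,-100,47,-1]]]}}

```text
time: 3.13
tool_pos: [443.7, 154.5, 245.6]
tcp_rot: [-3.14, -0.52, 0.164]
contact_force: [-1.1, -0.2, -1.6]
grip_width: 92.3
```

```bash
python3 - <<'E'
from h import *
Rd=ori(D0[2],30)
h=d2w(sl(HS-150,0,44),D0)
go(h,Rd,gp=True)
save('wrist','w1.png'); m=camera_model('wrist')
print('pred',proj(h,'wrist',m)); print([(x['location'],x['conf']) for x in place_of('door_grip','wrist')])
print(tri([('top',(219,204.5)),('scene',(219.3,219.3))]),h)
E
```

```text
turn [-0.2  0.2  0.2] shift [ 5.2  3.8 68.4] | rows 1.6
pred (np.float64(210.06978867159032), np.float64(252.4766694964252))
[([210.2, 250.4], 0.85)]
[473.77943996 156.40338909 204.67741437] [472.98116343 155.69454697 205.13799187]
```

View pics/w1.png

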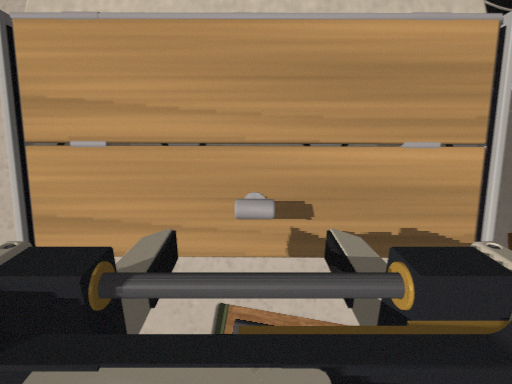

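{"method": "send_rows", "body": {"targets": [[[0,0,0,3,2,35,-1],[0,0,0,5,3,55,-1],[0,0,0,5,3,65,-1],[0,0,0,5,3,65,-1]]]}}

```text
time: 3.57
tool_pos: [485.4, 150.6, 193.9]
tcp_rot: [3.141, -0.521, 0.156]
contact_force: [0.4, 0.0, 0.7]
grip_width: 91.9
```

{"method": "send_rows", "body": {"targets": [[[0,0,0,0,0,0,0.3],[0,0,0,0,0,0,1],[0,0,0,0,0,0,1],[0,0,0,0,0,0,1],[0,0,0,0,0,0,1]]]}}

```text
time: 3.98
tool_pos: [484.5, 152.3, 196.0]
tcp_rot: [3.141, -0.525, 0.158]
contact_force: [0.3, -1.3, 0.6]
grip_width: 62.9
```

```bash
python3 - <<'E'
from h import *
print(get_obs()['grip_width'],get_obs()['contact_force']); p,r=cur(); print(p+r.apply([0,0,grasp_offset]))
save('wrist','w2.png')
E
```

```text
62.8634574810488 [ 0.25230858 -1.31597638  0.63625115]
[475.21422817 150.78184048 212.23067483]
```

View pics/w2.png

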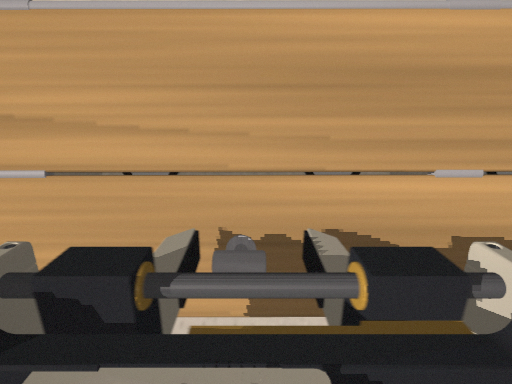

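```bash
python3 - <<'E'
from h import *
Rd=ori(D0[2],30)
h=d2w(sl(HS-150,0,44),D0)-Rd.apply([0,0,3])
go(h,Rd,gp=True);go(h,Rd,gp=True)
E
```

```text
turn [ 0.1 -0.1 -0.1] shift [-4.7 -5.1  2.3] | rows 0.2
turn [ 0.1 -0.1 -0.1] shift [-4.7 -5.1  2.3] | rows 0.2
```

{"method": "send_rows", "body": {"targets": [[[0,0,0,-4,-6,3,-0.2],[0,0,0,-4,-6,3,-0.2],[0,0,0,-4,-6,3,1],[0,0,0,-4,-6,3,1],[0,0,0,-4,-6,3,1]]]}}

```text
time: 4.45
tool_pos: [481.7, 158.0, 190.8]
tcp_rot: [3.141, -0.524, 0.159]
contact_force: [0.1, -0.1, 0.1]
grip_width: 39.5
```

{"method": "send_rows", "body": {"targets": [[[0,0,0,0,0,0,1],[0,0,0,0,0,0,1],[0,0,0,0,0,0,1],[0,0,0,0,0,0,1],[0,0,0,0,0,0,1]]]}}

```text
time: 4.87
tool_pos: [481.5, 158.5, 190.7]
tcp_rot: [-3.141, -0.524, 0.158]
contact_force: [-0.4, 5.2, 0.5]
grip_width: 29.5
```

{"method": "send_rows", "body": {"targets": [[[0,0,0,0,0,0,1],[0,0,0,0,0,0,1],[0,0,0,0,0,0,1]]]}}

```text
time: 5.12
tool_pos: [481.5, 158.5, 190.7]
tcp_rot: [-3.141, -0.524, 0.158]
contact_force: [-0.7, 6.8, 0.7]
grip_width: 29.4
```

```bash
python3 - <<'E'
from h import *
print(get_obs()['grip_width'],get_obs()['contact_force']); p,r=cur(); print(p+r.apply([0,0,grasp_offset]),r.as_matrix().round(3)[:,2])
save('wrist','w3.png')
E
```

```text
29.448575916052157 [-0.71916624  6.77772657  0.66239556]
[472.25173589 156.98874055 206.9828172 ] [ 0.494  0.08  -0.866]
```

View pics/w3.png

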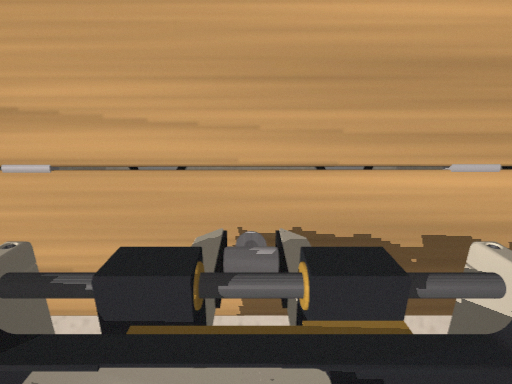

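```bash
cat >> h.py <<'E'
def hpt(t): return d2w(sl(HS,0,14)-(150*np.cos(t)+30*np.sin(t))*U+(50*np.sin(t)+30*np.cos(t))*N,D0)
OFF=3.
def tnow():
    p,Rc=cur(); g=p+Rc.apply([0,0,grasp_offset+OFF])
    ts=np.linspace(0,1.45,1451); e=[np.linalg.norm(hpt(t)-g) for t in ts]; i=int(np.argmin(e)); return ts[i],e[i],g-hpt(ts[i])
def arc(ts,tilts):
    p,Rc=cur(); 
    for t,k in zip(ts,tilts):
        Rd=ori(D0[2],k); P=hpt(t)-Rd.apply([0,0,grasp_offset+OFF])
        print([*(Rc.inv()*Rd).as_rotvec(degrees=True).round(1),*Rc.inv().apply(P-p).round(1)])
E
python3 - <<'E'
from h import *
print(tnow(),hpt(0),hpt(1.45)); arc([.05,.1,.15,.2,.25],[30]*5)
E
```

```text
(np.float64(0.0), np.float64(1.883058172381273), array([ 0.76391429,  1.54508007, -0.7583341 ])) [472.98116343 155.69454697 205.13799187] [559.88213921 169.75424755 261.9215639 ]
[np.float64(0.0), np.float64(-0.0), np.float64(-0.1), np.float64(-1.4), np.float64(1.4), np.float64(-3.8)]
[np.float64(0.0), np.float64(-0.0), np.float64(-0.1), np.float64(-1.9), np.float64(1.4), np.float64(-6.3)]
[np.float64(0.0), np.float64(-0.0), np.float64(-0.1), np.float64(-2.0), np.float64(1.4), np.float64(-8.7)]
[np.float64(0.0), np.float64(-0.0), np.float64(-0.1), np.float64(-1.8), np.float64(1.4), np.float64(-10.9)]
[np.float64(0.0), np.float64(-0.0), np.float64(-0.1), np.float64(-1.2), np.float64(1.4), np.float64(-12.9)]
```

{"method": "send_rows", "body": {"targets": [[[0,0,0,-1,-0.5,-3.5,1],[0,0,0,-1.3,-0.5,-6,1],[0,0,0,-1.4,-0.5,-8.5,1],[0,0,0,-1.2,-0.5,-10.7,1],[0,0,0,-0.6,-0.5,-12.7,1]]]}}

```text
time: 5.58
tool_pos: [474.4, 157.4, 200.1]
tcp_rot: [-3.141, -0.522, 0.158]
contact_force: [9.1, 3.7, -13.0]
grip_width: 29.7
```

```bash
python3 - <<'E'
from h import *
print(tnow(),get_obs()['contact_force']); arc([.3,.35,.4,.45,.5],[30]*5)
E
```

```text
(np.float64(0.222), np.float64(1.4443237613428923), array([-0.148231  ,  1.43643152,  0.02762588])) [  9.07503656   3.72588364 -12.96401969]
[np.float64(0.1), np.float64(0.1), np.float64(-0.1), np.float64(1.2), np.float64(1.4), np.float64(-3.0)]
[np.float64(0.1), np.float64(0.1), np.float64(-0.1), np.float64(2.5), np.float64(1.4), np.float64(-4.7)]
[np.float64(0.1), np.float64(0.1), np.float64(-0.1), np.float64(4.2), np.float64(1.4), np.float64(-6.2)]
[np.float64(0.1), np.float64(0.1), np.float64(-0.1), np.float64(6.1), np.float64(1.4), np.float64(-7.6)]
[np.float64(0.1), np.float64(0.1), np.float64(-0.1), np.float64(8.5), np.float64(1.4), np.float64(-8.7)]
```

Following well. Continue, tilting further as it opens.

{"method": "send_rows", "body": {"targets": [[[0,0,0,1.3,0,-3,1],[0,0,0,2.5,0,-4.7,1],[0,0,0,4.2,0,-6.2,1],[0,0,0,6.1,0,-7.6,1],[0,0,0,8.5,0,-8.7,1]]]}}

```text
time: 6.0
tool_pos: [475.0, 157.5, 209.5]
tcp_rot: [-3.141, -0.514, 0.158]
contact_force: [0.5, 1.8, -16.1]
grip_width: 29.4
```

```bash
python3 - <<'E'
from h import *
print(tnow(),get_obs()['contact_force']); arc([.55,.61,.67,.73,.79],[31,32,33,34,35])
E
```

```text
(np.float64(0.439), np.float64(1.6180222564406643), array([-0.85771621,  1.33488883,  0.316845  ])) [  0.52491513   1.81352635 -16.14698447]
[np.float64(0.1), np.float64(1.5), np.float64(-0.1), np.float64(6.3), np.float64(1.4), np.float64(-1.9)]
[np.float64(0.1), np.float64(2.5), np.float64(-0.1), np.float64(10.2), np.float64(1.4), np.float64(-2.8)]
[np.float64(0.1), np.float64(3.5), np.float64(-0.1), np.float64(14.5), np.float64(1.4), np.float64(-3.5)]
[np.float64(0.1), np.float64(4.5), np.float64(-0.1), np.float64(19.4), np.float64(1.4), np.float64(-3.9)]
[np.float64(0.1), np.float64(5.5), np.float64(-0.1), np.float64(24.6), np.float64(1.4), np.float64(-4.0)]
```

{"method": "send_rows", "body": {"targets": [[[0,1.5,0,5,0,-1.5,1],[0,2.5,0,9,0,-2.4,1],[0,3.5,0,13,0,-3,1],[0,4.5,0,18,0,-3.5,1],[0,5.5,0,23,0,-3.6,1]]]}}

```text
time: 6.42
tool_pos: [492.7, 160.4, 225.3]
tcp_rot: [3.141, -0.613, 0.159]
contact_force: [-8.6, -0.2, -2.3]
grip_width: 30.0
```

```bash
python3 - <<'E'
from h import *
print(tnow(),get_obs()['contact_force']); arc([.84,.9,.96,1.02,1.08],[36,37,38,39,40])
E
```

```text
(np.float64(0.776), np.float64(1.7057903509731545), array([-0.67246364,  1.39279742,  0.71946419])) [-8.6436521  -0.15574793 -2.32712661]
[np.float64(0.1), np.float64(0.9), np.float64(-0.1), np.float64(5.8), np.float64(1.5), np.float64(1.5)]
[np.float64(0.1), np.float64(1.9), np.float64(-0.1), np.float64(11.8), np.float64(1.4), np.float64(2.5)]
[np.float64(0.1), np.float64(2.9), np.float64(-0.1), np.float64(18.1), np.float64(1.4), np.float64(3.7)]
[np.float64(0.1), np.float64(3.9), np.float64(-0.1), np.float64(24.7), np.float64(1.4), np.float64(5.3)]
[np.float64(0.1), np.float64(4.9), np.float64(-0.1), np.float64(31.6), np.float64(1.4), np.float64(7.1)]
```

{"method": "send_rows", "body": {"targets": [[[0,0.9,0,5.8,0,1,1],[0,1.9,0,11.8,0,2,1],[0,2.9,0,18,0,3.2,1],[0,3.9,0,24.7,0,4.8,1],[0,4.9,0,31.6,0,6.6,1]]]}}

```text
time: 6.83
tool_pos: [523.5, 165.3, 239.6]
tcp_rot: [3.141, -0.702, 0.159]
contact_force: [-5.8, 1.8, -2.6]
grip_width: 29.9
```

```bash
python3 - <<'E'
from h import *
print(tnow(),get_obs()['contact_force']); arc([1.12,1.18,1.24,1.3,1.36],[40.5,41,41.5,42,42.5])
E
```

```text
(np.float64(1.094), np.float64(2.0560737915607814), array([-0.62915049,  1.35825684,  1.40952029])) [-5.81167749  1.83010137 -2.57837628]
[np.float64(0.1), np.float64(0.3), np.float64(-0.1), np.float64(2.4), np.float64(1.4), np.float64(2.5)]
[np.float64(0.1), np.float64(0.8), np.float64(-0.1), np.float64(9.4), np.float64(1.4), np.float64(5.5)]
[np.float64(0.1), np.float64(1.3), np.float64(-0.1), np.float64(16.6), np.float64(1.4), np.float64(8.8)]
[np.float64(0.1), np.float64(1.8), np.float64(-0.1), np.float64(24.0), np.float64(1.4), np.float64(12.4)]
[np.float64(0.1), np.float64(2.3), np.float64(-0.1), np.float64(31.6), np.float64(1.4), np.float64(16.2)]
```

{"method": "send_rows", "body": {"targets": [[[0,0.4,0,3,0,2,1],[0,0.8,0,9.4,0,4.6,1],[0,1.3,0,16.6,0,7.8,1],[0,1.8,0,24,0,11.4,1],[0,2.3,0,31.6,0,15.2,1]]]}}

```text
time: 7.25
tool_pos: [557.1, 170.7, 250.1]
tcp_rot: [3.141, -0.734, 0.159]
contact_force: [-0.9, 1.2, -14.2]
grip_width: 29.3
```

```bash
python3 - <<'E'
from h import *
print(tnow(),get_obs()['contact_force']); arc([1.40,1.42,1.44,1.45,1.45],[43]*5)
E
```

```text
(np.float64(1.361), np.float64(2.895139779663932), array([-0.82712516,  1.32959545,  2.43513331])) [ -0.91852791   1.22939955 -14.22695153]
[np.float64(0.1), np.float64(1.0), np.float64(-0.1), np.float64(3.9), np.float64(1.4), np.float64(5.0)]
[np.float64(0.1), np.float64(1.0), np.float64(-0.1), np.float64(6.4), np.float64(1.4), np.float64(6.5)]
[np.float64(0.1), np.float64(1.0), np.float64(-0.1), np.float64(8.9), np.float64(1.4), np.float64(8.0)]
[np.float64(0.1), np.float64(1.0), np.float64(-0.1), np.float64(10.2), np.float64(1.4), np.float64(8.8)]
[np.float64(0.1), np.float64(1.0), np.float64(-0.1), np.float64(10.2), np.float64(1.4), np.float64(8.8)]
```

{"method": "send_rows", "body": {"targets": [[[0,0.5,0,4,0,4,1],[0,0.5,0,6.4,0,5.5,1],[0,0.5,0,8,0,6.5,1],[0,0.5,0,9,0,7.5,1],[0,0.5,0,9,0,7.5,1]]]}}

```text
time: 7.67
tool_pos: [570.0, 172.8, 253.6]
tcp_rot: [3.141, -0.744, 0.158]
contact_force: [2.7, 1.8, -17.9]
grip_width: 29.5
```

```bash
python3 - <<'E'
from h import *
print(tnow(),get_obs()['contact_force'])
E
```

```text
(np.float64(1.45), np.float64(3.6028969190470583), array([-0.50076874,  1.37609118,  3.29187939])) [  2.74257959   1.84032048 -17.88507634]
```

{"method": "send_rows", "body": {"targets": [[[0,0,0,0,0,0,-0.3],[0,0,0,0,0,0,-0.3],[0,0,0,0,0,0,-0.3],[0,0,0,0,0,0,-0.3]]]}}

```text
time: 8.0
tool_pos: [571.7, 173.1, 257.7]
tcp_rot: [3.141, -0.753, 0.159]
contact_force: [0.1, -0.6, 0.5]
grip_width: 51.8
```

{"method": "send_rows", "body": {"targets": [[[0,0,0,0,0,-15,-0.3],[0,0,0,0,0,-40,-0.3],[0,0,0,0,0,-80,-0.3],[0,0,0,0,0,-120,-0.3],[0,0,0,0,0,-140,-0.3]]]}}

```text
time: 8.42
tool_pos: [476.0, 158.1, 363.4]
tcp_rot: [3.141, -0.757, 0.159]
contact_force: [1.6, 0.5, 0.4]
grip_width: 59.6
```

```bash
python3 - <<'E'
from h import *
o=get_obs(); print(o['grip_width'],o['tool_pos'],o['joint_positions'])
for n in ['top','scene','wrist']:
    save(n,n+'1.png')
    print(n,[(np.round(x['location']),round(x['conf'],2)) for x in place_of('jar_0_mid',n)][:5],[(np.round(x['location']),round(x['conf'],2)) for x in place_of('port_0',n)][:5])
    for i,y in enumerate((-128,0,128)): print('pred port',i,np.round(proj(d2w(sl(0,y,0),D0),n),1),'lid',np.round(proj(d2w([6,y,158],D0),n),1))
E
```

```text
59.58188442168531 [476.01375346 158.10950056 363.39751685] [ 0.17518199 -0.16398716  1.95344257 -0.02060211  0.5951349   1.59987407]
top [] [(array([208., 206.]), 0.89), (array([215., 164.]), 0.73)]
pred port 0 [202.5 250.4] lid [201.3 250.2]
pred port 1 [207.8 205.3] lid [206.6 205.7]
pred port 2 [213.2 159.9] lid [211.9 160.9]
scene [] [(array([245., 163.]), 0.91), (array([205., 253.]), 0.66), (array([182., 192.]), 0.58), (array([224., 213.]), 0.56)]
pred port 0 [202.3 254.2] lid [205.8 252.8]
pred port 1 [223. 211.] lid [226.5 210. ]
pred port 2 [246.6 161.8] lid [250.1 161.4]
wrist [] [(array([261., 250.]), 0.76)]
pred port 0 [256.7 354. ] lid [254.5 349.8]
pred port 1 [256.7 252. ] lid [254.5 252. ]
pred port 2 [256.7 150. ] lid [254.5 154.2]
```

View pics/wrist1.png

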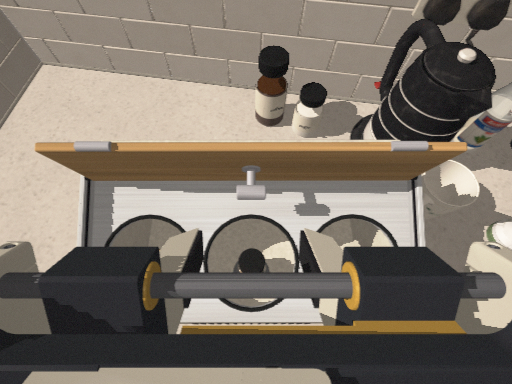

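View pics/scene1.png

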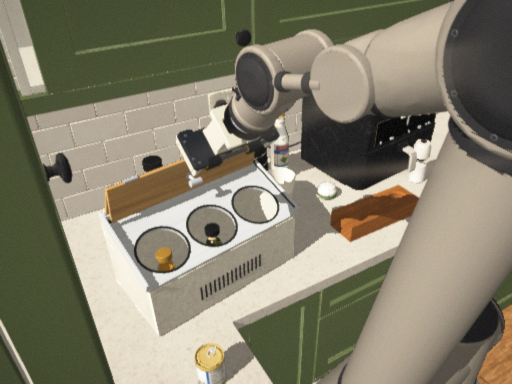

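View pics/top1.png

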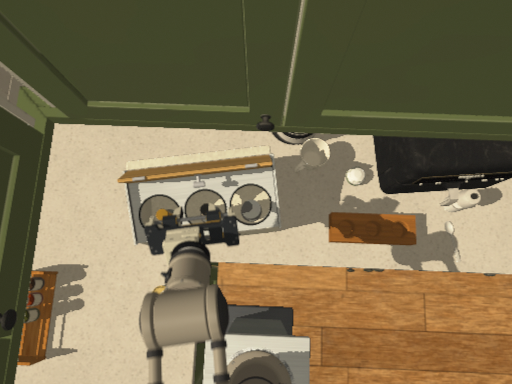

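```bash
python3 - <<'E'
import cv2
a=cv2.imread('pics/scene1.png')[170:290,120:300]; cv2.imwrite('pics/s1c.png',cv2.resize(a,None,fx=4,fy=4,interpolation=cv2.INTER_CUBIC))
E
```

```text
(no output)
```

View pics/s1c.png

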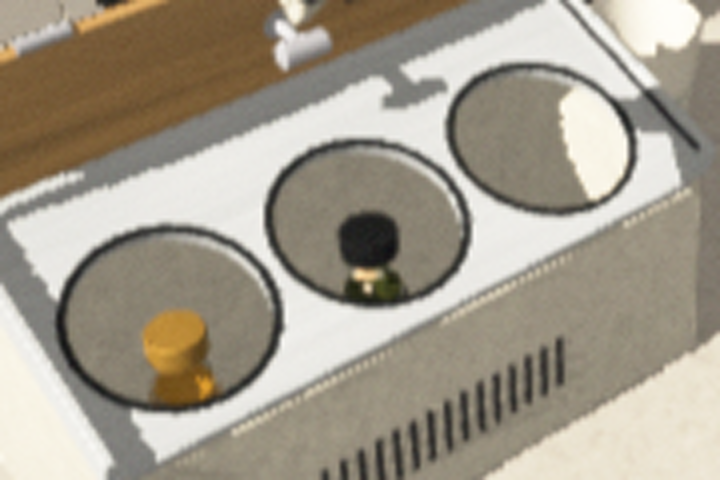

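```bash
python3 - <<'E'
from h import *
Rd=ori(D0[2],22)
go(d2w([-75,64,290],D0),Rd,gp=True)
E
```

```text
turn [  0.1 -20.6  -0.1] shift [-82.  -62.3  38. ] | rows 2.9
```

{"method": "send_rows", "body": {"targets": [[[0,-6,0,-25,-18,11,-0.3],[0,-12,0,-50,-37,23,-0.3],[0,-20.6,0,-82,-62,38,-0.3],[0,-20.6,0,-82,-62,38,-0.3]]]}}

```text
time: 9.2
tool_pos: [430.5, 215.6, 268.5]
tcp_rot: [3.14, -0.373, 0.16]
contact_force: [-0.7, -0.5, -0.8]
grip_width: 59.7
```

```bash
python3 - <<'E'
from h import *
m=camera_model('wrist'); im=save('wrist','w4.png'); 
import pickle; pickle.dump(m,open('m4.pkl','wb'))
for n in range(3):
    y=(-128,0,128)[n]; print(n,np.round(proj(d2w([6,y,155],D0),'wrist',m),1))
print([(x['location'],x['conf']) for x in place_of('jar_0_mid','wrist')],[(x['location'],x['conf']) for x in boxes_of('jar_0_mid','wrist')])
E
```

```text
0 [158.4 438.1]
1 [158.3 314.3]
2 [158.1 190.4]
[] [([109.5, 294.3], 0.68)]
```

View pics/w4.png

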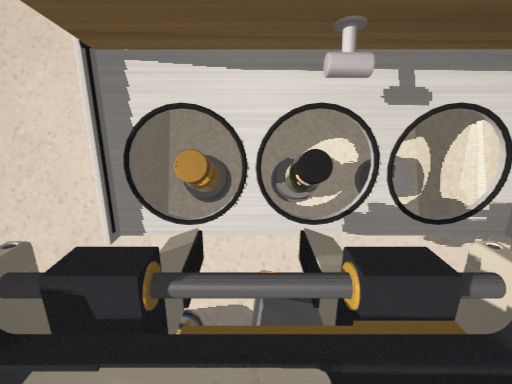

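```bash
python3 - <<'E'
from h import *
import pickle; m=pickle.load(open('m4.pkl','rb'))
for y in (-128,0,128): 
    print(np.round(proj(d2w(sl(0,y,0),D0),'wrist',m),1))
    print([np.round(proj(d2w(sl(55*np.cos(a),y+55*np.sin(a),0),D0),'wrist',m)) for a in np.radians([0,90,180,270])])
a=cv2.imread('pics/w4.png')[90:240,110:400]; cv2.imwrite('pics/w4c.png',cv2.resize(a,None,fx=2.7,fy=2.7,interpolation=cv2.INTER_CUBIC))
E
```

```text
[161.2 449.9]
[array([102., 462.]), array([161., 393.]), array([214., 439.]), array([161., 506.])]
[161.  318.3]
[array([102., 322.]), array([161., 262.]), array([214., 315.]), array([161., 375.])]
[160.8 186.6]
[array([101., 183.]), array([161., 130.]), array([214., 190.]), array([161., 243.])]
```

View pics/w4c.png

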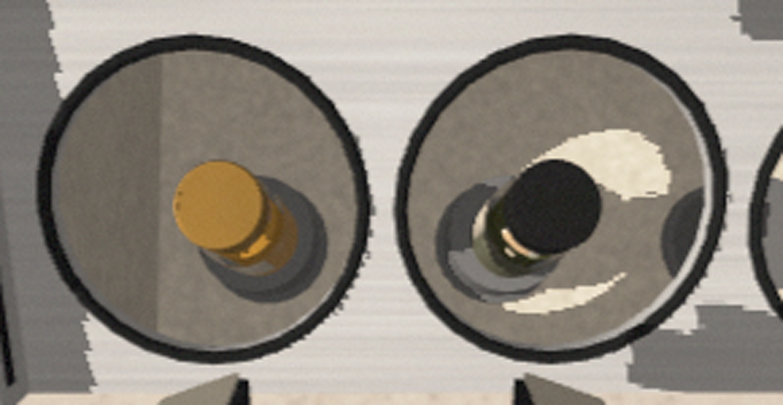

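```bash
python3 - <<'E'
import cv2
a=cv2.imread('pics/top1.png')[180:240,130:280]; cv2.imwrite('pics/t1c.png',cv2.resize(a,None,fx=5,fy=5,interpolation=cv2.INTER_CUBIC))
E
```

```text
(no output)
```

View pics/t1c.png

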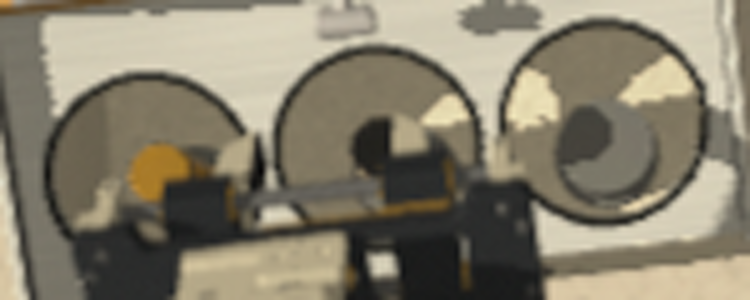

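```bash
python3 - <<'E'
from h import *
import pickle; from scipy.optimize import least_squares
M={n:camera_model(n) for n in ['top','scene']}; M['wrist']=pickle.load(open('m4.pkl','rb'))
def cen(c,P,d):
    q=np.array([proj(d2w(sl(55*np.cos(a),P+55*np.sin(a),0),d),c,M[c]) for a in np.radians(np.arange(0,360,45))]); return (q.max(0)+q.min(0))/2
ob=[('top',-128,204,250.8,.5),('top',0,209.6,205.6,.5),('scene',-128,204.5,255.5,.7),('scene',0,225.75,212,.7),('scene',128,249.5,162.75,.7),('wrist',0,163.6,318.1,1),('wrist',128,163.3,185.8,1)]
f=lambda p: np.concatenate([(cen(c,P,p)-[r,cc])/s for c,P,r,cc,s in ob])
s=least_squares(f,D0,x_scale=[1,1,.01]); print(s.x); print(s.fun.reshape(-1,2).round(1))
D=s.x
for nm,z in (('o',152),('o',158),('o',164)):
    print(z,'orange',[atz((214.6,162.4),z,'top',M['top']).round(1),atz((251.25,164.25),z,'scene',M['scene']).round(1),atz((166.3,190.4),z,'wrist',M['wrist']).round(1)],'pred',d2w([6,128,z],D).round(1))
    print(z,'black',[atz((226.25,212.5),z,'scene',M['scene']).round(1),atz((166.7,315.9),z,'wrist',M['wrist']).round(1)],'pred',d2w([6,0,z],D).round(1))
E
```

```text
[5.04428674e+02 1.61195158e+02 1.61408767e-01]
[[ 0.6 -0.7]
 [ 0.2 -0.6]
 [-0.8 -0.2]
 [-1.2  0.2]
 [-0.9  0.2]
 [ 0.1 -0.2]
 [ 0.3  0.3]]
152 orange [array([488.7, 285.6, 152. ]), array([495.6, 283.3, 152. ]), array([487.5, 288.3, 152. ])] pred [489.8 288.5 152. ]
152 black [array([521.1, 154.4, 152. ]), array([508.2, 159.1, 152. ])] pred [510.4 162.2 152. ]
158 orange [array([487.9, 284.1, 158. ]), array([488.7, 284.9, 158. ]), array([486.8, 286.8, 158. ])] pred [489.8 288.5 158. ]
158 black [array([514. , 157.2, 158. ]), array([507. , 160.3, 158. ])] pred [510.4 162.2 158. ]
164 orange [array([487.1, 282.6, 164. ]), array([481.8, 286.6, 164. ]), array([486. , 285.4, 164. ])] pred [489.8 288.5 164. ]
164 black [array([506.9, 160. , 164. ]), array([505.8, 161.5, 164. ])] pred [510.4 162.2 164. ]
```

```bash
sed -i 's/^D0=.*/D0=(504.4,161.2,0.1614); HS=132./' h.py; python3 - <<'E'
from h import *
Rd=ori(D0[2],20)
p,r=cur(); print(p)
go([506.3,161.4,230],Rd,gp=True)
E
```

```text
[433.22824751 214.14287224 272.85265181]
turn [ 0.1 -2.1 -0.1] shift [42.2 63.6 82.6] | rows 2.7
```

{"method": "send_rows", "body": {"targets": [[[0,-0.7,0,14,21,27,-0.17],[0,-1.4,0,28,42,55,-0.17],[0,-2,0,42,64,82,-0.17],[0,-2,0,42,64,82,-0.17],[0,-2,0,42,64,82,-0.17]]]}}

```text
time: 9.77
tool_pos: [512.3, 159.7, 212.8]
tcp_rot: [3.141, -0.351, 0.155]
contact_force: [-0.3, -0.2, -0.1]
grip_width: 53.6
```

```bash
python3 - <<'E'
from h import *
m=camera_model('wrist'); im=save('wrist','w5.png'); 
print('pred',np.round(proj([506.3,161.4,164],'wrist',m),1))
Rd=ori(D0[2],20)
print(get_obs()['grip_width'])
go([506.3,161.4,144],Rd,gp=True)
E
```

```text
pred [243.7 247. ]
53.48842868455045
turn [ 0.1 -0.2 -0.3] shift [-29.2  -1.8  82.5] | rows 2.1
```

View pics/w5.png

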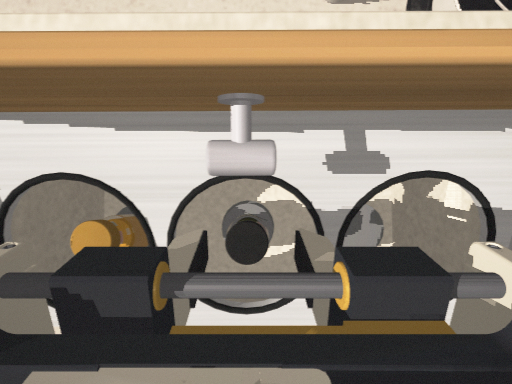

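{"method": "send_rows", "body": {"targets": [[[0,0,0,-10,-2,28,-0.17],[0,0,0,-20,-2,56,-0.17],[0,0,0,-25,-2,70,-0.17],[0,0,0,-29,-2,82,-0.17],[0,0,0,-29,-2,82,-0.17]]]}}

```text
time: 10.23
tool_pos: [510.7, 164.0, 125.8]
tcp_rot: [3.141, -0.35, 0.159]
contact_force: [-1.0, -0.0, 0.1]
grip_width: 53.8
```

```bash
python3 - <<'E'
from h import *
m=camera_model('wrist'); im=save('wrist','w6.png'); 
print(get_obs()['contact_force'])
go([506.3,161.4,144],ori(D0[2],20),gp=True)
E
```

```text
[ 0.17325216 -0.24960979 -0.42250259]
turn [ 0.1 -0.2 -0.1] shift [0.4 1.9 1.1] | rows 0.1
```

View pics/w6.png

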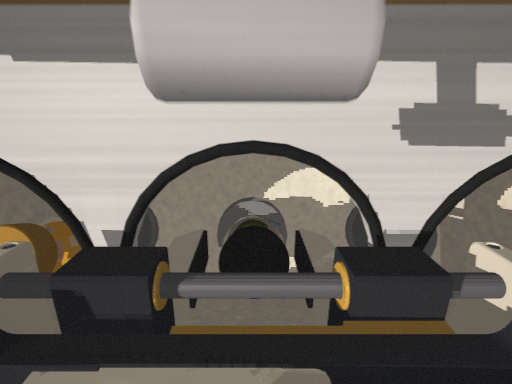

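{"method": "send_rows", "body": {"targets": [[[0,0,0,0,0,1,1],[0,0,0,0,0,1,1],[0,0,0,0,0,1,1],[0,0,0,0,0,1,1],[0,0,0,0,0,1,1]]]}}

```text
time: 10.7
tool_pos: [513.6, 164.0, 127.4]
tcp_rot: [3.141, -0.355, 0.158]
contact_force: [-2.0, -0.0, 6.8]
grip_width: 39.6
```

{"method": "send_rows", "body": {"targets": [[[0,0,0,0,0,1,1],[0,0,0,0,0,1,1],[0,0,0,0,0,1,1]]]}}

```text
time: 10.95
tool_pos: [514.2, 163.9, 127.2]
tcp_rot: [3.141, -0.356, 0.159]
contact_force: [-4.0, -1.6, 13.4]
grip_width: 39.3
```

```bash
python3 - <<'E'
from h import *
p,r=cur(); print(get_obs()['grip_width'],get_obs()['contact_force'],p)
go(p+[-5,0,50]); go(p+[-40,-5,170])
E
```

```text
39.312260912225156 [-3.97575138 -1.6097857  13.37491237] [514.21760435 163.85130451 127.20263334]
turn [0. 0. 0.] shift [ 12.8  -0.8 -48.6] | rows 1.2
turn [0. 0. 0.] shift [  21.5   -1.3 -173.4] | rows 4.2
```

{"method": "send_rows", "body": {"targets": [[[0,0,0,0,0,0,-0.17],[0,0,0,0,0,0,-0.17],[0,0,0,0,0,0,-0.17],[0,0,0,0,0,0,-0.17]]]}}

```text
time: 11.28
tool_pos: [512.9, 163.7, 124.8]
tcp_rot: [3.141, -0.352, 0.158]
contact_force: [-0.5, -0.3, 0.2]
grip_width: 53.0
```

```bash
python3 - <<'E'
from h import *
p,r=cur(); print(get_obs()['grip_width'],get_obs()['contact_force'],p)
go([506.3,161.4,136],ori(D0[2],20),gp=True)
m=camera_model('wrist'); im=save('wrist','w7.png')
E
```

```text
53.036041891954994 [-0.45659005 -0.34093836  0.24956654] [512.92256896 163.72067124 124.78050369]
turn [ 0.1 -0.1 -0.2] shift [-2.7  1.2  5.9] | rows 0.2
```

View pics/w7.png

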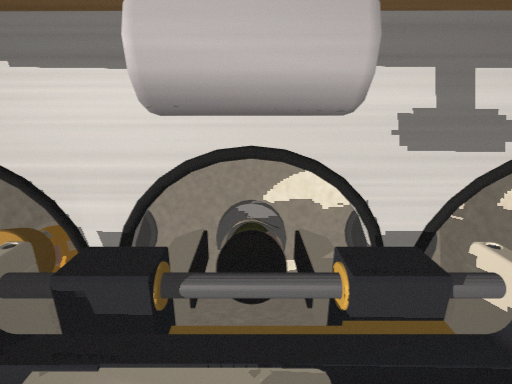

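{"method": "send_rows", "body": {"targets": [[[0,0,0,-2,0,4,-0.17],[0,0,0,-2,0,8,-0.17],[0,0,0,-2,0,8,0],[0,0,0,-2,0,8,1],[0,0,0,-2,0,8,1]]]}}

```text
time: 11.75
tool_pos: [513.9, 163.9, 116.5]
tcp_rot: [3.141, -0.352, 0.158]
contact_force: [0.4, 0.2, -1.9]
grip_width: 39.5
```

{"method": "send_rows", "body": {"targets": [[[0,0,0,0,0,0,1],[0,0,0,0,0,0,1],[0,0,0,0,0,0,1],[0,0,0,0,0,0,1]]]}}

```text
time: 12.08
tool_pos: [513.9, 163.9, 116.8]
tcp_rot: [3.141, -0.352, 0.158]
contact_force: [-0.3, -0.2, -0.8]
grip_width: 39.5
```

```bash
python3 - <<'E'
from h import *
p,r=cur(); print(get_obs()['grip_width'],get_obs()['contact_force'],p)
go(p+[-5,0,50]); go(p+[-40,-5,170])
E
```

```text
39.4823522918325 [-0.30415795 -0.18464379 -0.81046102] [513.90876202 163.89149745 116.75974499]
turn [0. 0. 0.] shift [ 12.6  -0.8 -48.6] | rows 1.2
turn [0. 0. 0.] shift [  20.8   -1.3 -173.5] | rows 4.2
```

{"method": "send_rows", "body": {"targets": [[[0,0,0,2,0,-8,1],[0,0,0,6,0,-20,1],[0,0,0,10,0,-35,1],[0,0,0,13,0,-50,1],[0,0,0,13,0,-50,1]]]}}

```text
time: 12.5
tool_pos: [510.4, 163.5, 171.7]
tcp_rot: [3.141, -0.358, 0.158]
contact_force: [0.1, 0.5, -0.8]
grip_width: 39.5
```

```bash
python3 - <<'E'
from h import *
p,r=cur(); print(get_obs()['grip_width'],get_obs()['contact_force'],p)
m=camera_model('wrist'); im=save('wrist','w8.png')
go(p+[-20,0,115]);
E
```

```text
39.50720509567562 [ 0.13715353  0.47078925 -0.78230481] [510.43812689 163.45418812 171.72344913]
turn [0. 0. 0.] shift [  22.7   -3.2 -116. ] | rows 2.8
```

View pics/w8.png

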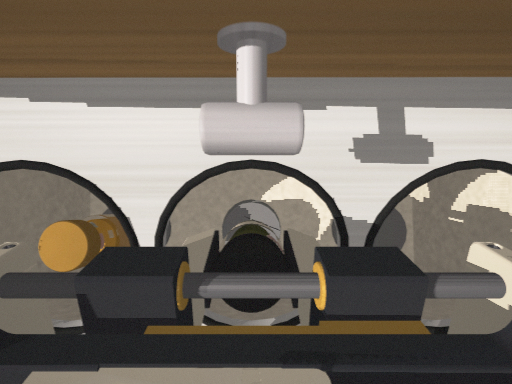

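{"method": "send_rows", "body": {"targets": [[[0,0,0,7,-1,-35,1],[0,0,0,14,-2,-70,1],[0,0,0,23,-3,-116,1],[0,0,0,23,-3,-116,1]]]}}

```text
time: 12.88
tool_pos: [492.4, 163.8, 291.8]
tcp_rot: [3.142, -0.363, 0.159]
contact_force: [1.7, 0.2, 0.3]
grip_width: 40.0
```

```bash
python3 - <<'E'
from h import *
p,r=cur(); print(get_obs()['grip_width'],p, get_obs()['joint_positions'].round(2))
im=save('top','t2.png'); print([(x['location'],x['conf'],atz(x['location'],0,'top')) for x in place_of('jar_block','top')])
go([470,20,300],ori(0.1,20))
a=cv2.imread('pics/t2.png')[190:260,310:430]; cv2.imwrite('pics/t2b.png',cv2.resize(a,None,fx=6,fy=6,interpolation=cv2.INTER_CUBIC))
E
```

```text
40.009936693287834 [492.35941779 163.8432098  291.7924221 ] [ 0.18  0.09  1.73 -0.01  0.96  1.59]
[([227.6, 368.9], 0.72, array([ 494.35473768, -346.06302252,    0.        ]))]
turn [-1.1 -0.4  3.1] shift [-35.8 138.3 -27.7] | rows 3.5
```

View pics/t2b.png

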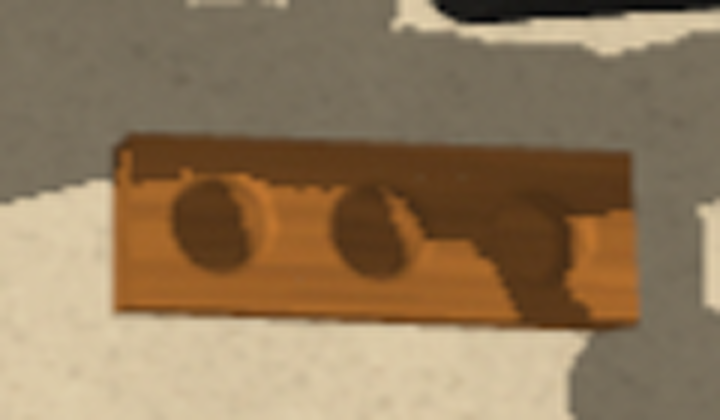

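{"method": "send_rows", "body": {"targets": [[[0,0,1,-8,30,-5,1],[0,0,2,-16,65,-11,1],[0,0,3,-24,100,-17,1],[0,0,3,-32,138,-25,1],[0,0,3,-36,176,-28,1]]]}}

```text
time: 13.4
tool_pos: [473.5, -18.5, 296.7]
tcp_rot: [-3.121, -0.348, 0.103]
contact_force: [1.0, 0.7, -1.5]
grip_width: 40.0
```

```bash
python3 - <<'E'
from h import *
p,r=cur(); print(get_obs()['grip_width'],p)
go([470,-200,270],ori(0.0,20))
E
```

```text
40.038486137387885 [473.5113362  -18.53952165 296.71115503]
turn [-3.2  0.1  5.5] shift [-29.9 180.5  13.9] | rows 4.4
```

{"method": "send_rows", "body": {"targets": [[[-0.6,0,1,-6,36,3,1],[-1.2,0,2,-12,72,6,1],[-1.8,0,3.3,-18,108,8,1],[-2.5,0,4.4,-24,144,11,1],[-3.2,0,5.5,-30,180,14,1]]]}}

```text
time: 13.82
tool_pos: [470.1, -199.9, 269.0]
tcp_rot: [-3.141, -0.347, -0.003]
contact_force: [1.4, 0.2, -1.4]
grip_width: 39.5
```

```bash
python3 - <<'E'
from h import *
p,r=cur(); print(get_obs()['grip_width'],p)
go([486,-263,160],ori(0.0,20),gp=True)
E
```

```text
39.525554026071774 [ 470.13914239 -199.93812422  269.04133632]
turn [ 0.   0.1 -0.1] shift [-22.   63.1 126.7] | rows 3.4
```

{"method": "send_rows", "body": {"targets": [[[0,0,0,-6,20,30,1],[0,0,0,-12,40,62,1],[0,0,0,-18,55,95,1],[0,0,0,-22,63,127,1],[0,0,0,-22,63,127,1]]]}}

```text
time: 14.23
tool_pos: [490.9, -260.2, 136.3]
tcp_rot: [-3.133, -0.339, -0.005]
contact_force: [-1.7, 0.1, -2.4]
grip_width: 39.9
```

{"method": "send_rows", "body": {"targets": [[[0,0,0,0,0,0,1],[0,0,0,0,0,0,1]]]}}

```text
time: 14.4
tool_pos: [494.2, -261.2, 145.5]
tcp_rot: [3.141, -0.35, 0.0]
contact_force: [0.2, 0.5, -2.1]
grip_width: 40.0
```

```bash
python3 - <<'E'
from h import *
p,r=cur(); print(get_obs()['grip_width'],p+r.apply([0,0,grasp_offset]))
go([486,-263,160],ori(0.0,20),gp=True)
for n in ['wrist','scene','top']: save(n,n+'3.png')
a=cv2.imread('pics/scene3.png')[130:250,300:450]; cv2.imwrite('pics/s3c.png',cv2.resize(a,None,fx=5,fy=5,interpolation=cv2.INTER_CUBIC))
E
```

```text
40.00304568203257 [ 487.77259707 -261.18068515  163.17630865]
turn [ 0.1 -0.1  0. ] shift [-2.8  1.8  2.4] | rows 0.1
```

View pics/wrist3.png

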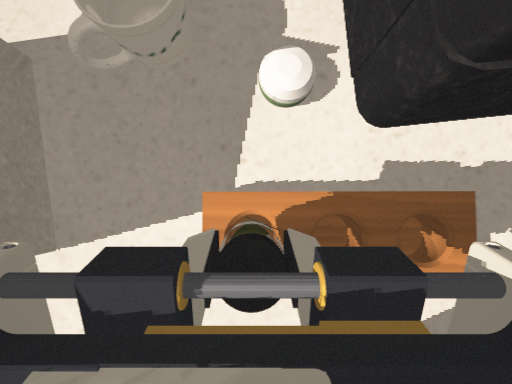

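View pics/s3c.png

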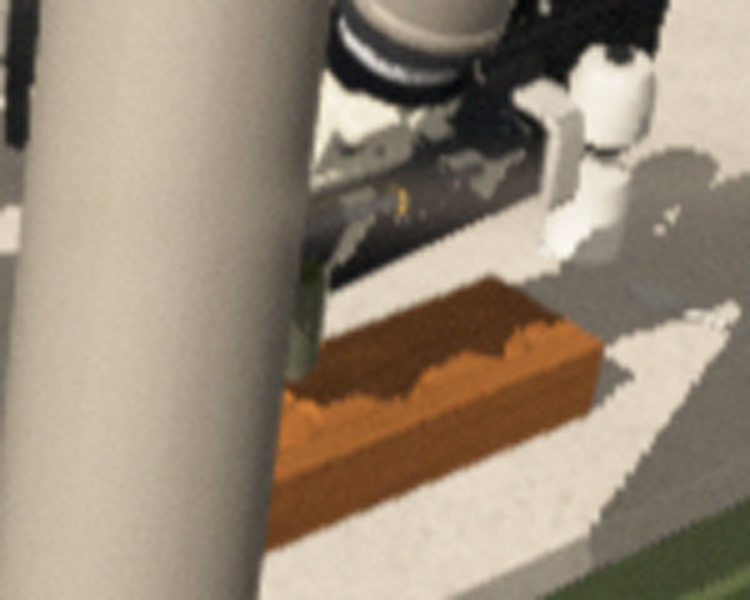

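View pics/top3.png

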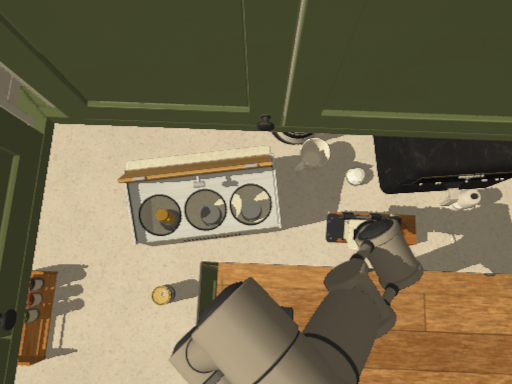

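```bash
python3 - <<'E'
from h import *
m=camera_model('wrist')
for P in ([486,-345.1,52],[486.4,-427.4,52],[531.5,-212,52],[531.5,-477,52],[486,-263,112+55]): print(P,np.round(proj(P,'wrist',m),1))
a=cv2.imread('pics/wrist3.png')[180:320,190:490]; cv2.imwrite('pics/w3c.png',cv2.resize(a,None,fx=2.6,fy=2.6,interpolation=cv2.INTER_CUBIC))
E
```

```text
[486, -345.1, 52] [241.2 337.8]
[486.4, -427.4, 52] [240.9 424. ]
[531.5, -212, 52] [193.1 198.5]
[531.5, -477, 52] [193.8 474.4]
[486, -263, 167] [266.1 252.8]
```

View pics/w3c.png

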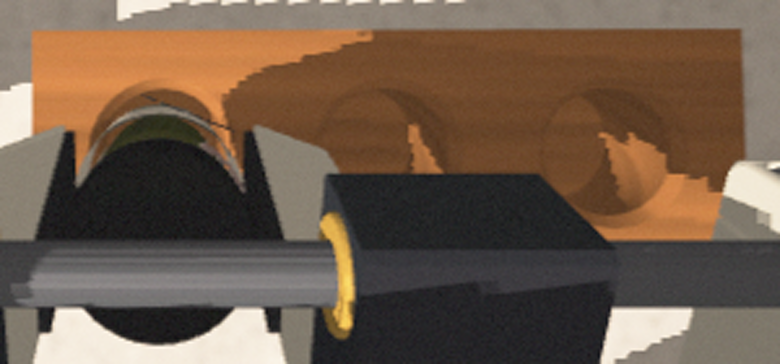

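```bash
python3 - <<'E'
from h import *
m=camera_model('wrist')
for x in (484,487.8,491): print(x,np.round(proj([x,-261.2,192.8],'wrist',m),1))
go([487.5,-263,84],ori(0.0,20),gp=True)
E
```

```text
484 [282.3 249.4]
487.8 [273.8 249.4]
491 [266.8 249.4]
turn [ 0.2 -0.2  0.1] shift [-29.    1.1  75.8] | rows 1.9
```

{"method": "send_rows", "body": {"targets": [[[0,0,0,-8,1.2,20,1],[0,0,0,-15,1.2,40,1],[0,0,0,-22,1.2,57,1],[0,0,0,-25,1.2,66,1],[0,0,0,-25,1.2,66,1]]]}}

```text
time: 14.97
tool_pos: [493.2, -262.2, 74.3]
tcp_rot: [3.141, -0.35, 0.0]
contact_force: [0.1, 0.1, -0.7]
grip_width: 39.8
```

```bash
python3 - <<'E'
from h import *
p,r=cur(); print(get_obs()['contact_force'],p+r.apply([0,0,grasp_offset]))
go([487.5,-263,83],ori(0.0,20),gp=True)
E
```

```text
[ 0.08819932  0.08456955 -0.65760675] [ 486.7379184  -262.15259805   91.92930411]
turn [ 0. -0.  0.] shift [-2.4  0.8  8.7] | rows 0.2
```

{"method": "send_rows", "body": {"targets": [[[0,0,0,-1,0.4,3,1],[0,0,0,-2,0.6,6,1],[0,0,0,-2.4,0.6,8,1],[0,0,0,-2.4,0.6,8,1]]]}}

```text
time: 15.3
tool_pos: [494.4, -263.8, 67.1]
tcp_rot: [3.139, -0.352, 0.001]
contact_force: [-0.8, -0.4, -1.7]
grip_width: 39.6
```

{"method": "send_rows", "body": {"targets": [[[0,0,0,-0.5,0,1.5,1],[0,0,0,-0.7,0,2.2,1],[0,0,0,-0.7,0,2.2,1]]]}}

```text
time: 15.55
tool_pos: [494.4, -263.7, 64.5]
tcp_rot: [3.139, -0.351, 0.0]
contact_force: [-0.4, -0.3, -0.8]
grip_width: 39.6
```

{"method": "send_rows", "body": {"targets": [[[0,0,0,0,0,0,-0.1],[0,0,0,0,0,0,-0.1],[0,0,0,0,0,0,-0.1],[0,0,0,0,0,0,-0.1]]]}}

```text
time: 15.88
tool_pos: [494.3, -263.7, 64.5]
tcp_rot: [3.14, -0.351, 0.0]
contact_force: [-0.0, 0.8, 0.1]
grip_width: 50.2
```

```bash
python3 - <<'E'
from h import *
p,r=cur(); print(get_obs()['contact_force'],get_obs()['grip_width'],p+r.apply([0,0,grasp_offset]))
go(p+[0,0,120])
E
```

```text
[-0.02845276  0.76128017  0.1111391 ] 50.20573840089273 [ 487.84901533 -263.64262869   82.11199656]
turn [0. 0. 0.] shift [  41.3    0.2 -112.7] | rows 2.9
```

{"method": "send_rows", "body": {"targets": [[[0,0,0,7,0,-19,-0.1],[0,0,0,14,0,-38,-0.1],[0,0,0,27,0,-75,-0.2],[0,0,0,41,0,-113,-0.2],[0,0,0,41,0,-140,-0.2]]]}}

```text
time: 16.3
tool_pos: [486.1, -264.3, 214.1]
tcp_rot: [3.136, -0.355, 0.002]
contact_force: [0.7, -1.1, -0.1]
grip_width: 54.7
```

```bash
python3 - <<'E'
from h import *
im=save('wrist','w9.png'); p,r=cur(); print(p); go([470,-100,310],ori(0.03,20))
E
```

```text
[ 486.04095694 -265.23697965  218.13186591]
turn [ 1.1 -0.6 -1.4] shift [  17.8 -164.3  -93.2] | rows 4.6
```

View pics/w9.png

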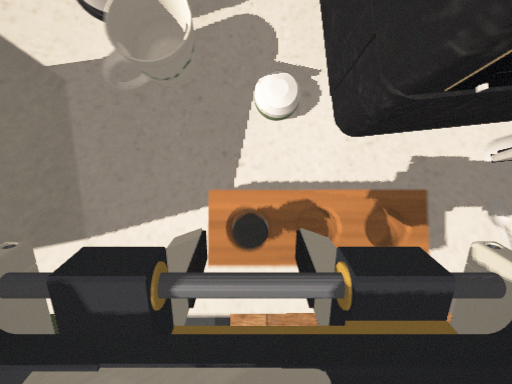

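Black jar stands in the left well (232,249). Now return for the orange one.

{"method": "send_rows", "body": {"targets": [[[0,0,0,3,-20,-30,-0.2],[0.3,0,-0.4,7,-55,-55,-0.2],[0.6,0,-0.8,11,-92,-75,-0.2],[0.9,0,-1.1,15,-128,-90,-0.2],[1.1,-0.6,-1.4,18,-164,-93,-0.2]]]}}

```text
time: 16.77
tool_pos: [469.6, -98.2, 306.0]
tcp_rot: [-3.135, -0.345, 0.026]
contact_force: [1.1, -0.3, -0.2]
grip_width: 55.3
```

```bash
python3 - <<'E'
from h import *
p,r=cur(); print(p); go([460,90,310],ori(0.1,20))
E
```

```text
[469.55746218 -98.19011041 306.00637547]
turn [ 1.1  0.2 -4. ] shift [  -3.1 -188.4   -4.1] | rows 4.5
```

{"method": "send_rows", "body": {"targets": [[[0.2,0,-0.8,-1,-38,-1,-0.2],[0.4,0,-1.6,-1,-76,-2,-0.2],[0.6,0,-2.4,-2,-114,-3,-0.2],[0.9,0,-3.2,-2,-152,-4,-0.2],[1.1,0.2,-4,-3,-188,-4,-0.2]]]}}

```text
time: 17.18
tool_pos: [459.5, 90.5, 307.7]
tcp_rot: [-3.139, -0.345, 0.101]
contact_force: [0.6, -0.2, 0.2]
grip_width: 55.1
```

```bash
python3 - <<'E'
from h import *
p,r=cur(); print(p); go([488,286.2,255],ori(D0[2],20),gp=True)
E
```

```text
[459.52957319  90.51239712 307.69671815]
turn [ 1.   0.2 -3.2] shift [  27.5 -191.9   85.2] | rows 5.1
```

{"method": "send_rows", "body": {"targets": [[[0.2,0,-0.6,5,-37,15,-0.2],[0.4,0,-1.2,10,-74,30,-0.2],[0.6,0,-1.9,15,-111,45,-0.2],[0.8,0,-2.6,21,-148,62,-0.2],[1,0.2,-3.2,27,-184,80,-0.2]]]}}

```text
time: 17.6
tool_pos: [493.3, 279.5, 241.2]
tcp_rot: [-3.141, -0.349, 0.161]
contact_force: [0.5, 0.2, -0.1]
grip_width: 55.0
```

{"method": "send_rows", "body": {"targets": [[[0,0,0,0,-5,4,-0.17],[0,0,0,0,-5,4,-0.17],[0,0,0,0,-5,4,-0.17]]]}}

```text
time: 17.85
tool_pos: [493.6, 282.1, 237.4]
tcp_rot: [3.141, -0.346, 0.161]
contact_force: [-0.1, 0.1, 0.5]
grip_width: 53.6
```

```bash
python3 - <<'E'
from h import *
p,r=cur(); print(get_obs()['grip_width'],p+r.apply([0,0,grasp_offset]))
m=camera_model('wrist'); save('wrist','w10.png')
for P in ([488,286.2,158],[486,286.2,158],[488,283,158]): print(np.round(proj(P,'wrist',m),1))
go([487.5,286.2,137],ori(D0[2],20),gp=True)
E
```

```text
53.576991269017114 [487.28780277 281.09103158 255.06675741]
[237.8 244.9]
[240.  244.5]
[238.4 248.4]
turn [ 0.   0.1 -0.1] shift [-39.7  -5.7 112. ] | rows 2.9
```

View pics/w10.png

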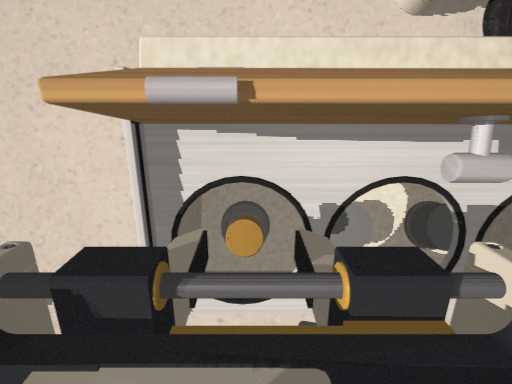

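{"method": "send_rows", "body": {"targets": [[[0,0,0,-10,-3,28,-0.17],[0,0,0,-20,-5,56,-0.17],[0,0,0,-28,-5,78,-0.17],[0,0,0,-33,-5,93,-0.17],[0,0,0,-33,-5,93,-0.17]]]}}

```text
time: 18.32
tool_pos: [492.6, 284.9, 136.9]
tcp_rot: [3.14, -0.343, 0.158]
contact_force: [-0.6, -0.1, 0.1]
grip_width: 54.0
```

{"method": "send_rows", "body": {"targets": [[[0,0,0,0,0,0,-0.17],[0,0,0,0,0,0,-0.17]]]}}

```text
time: 18.48
tool_pos: [495.1, 286.9, 141.3]
tcp_rot: [-3.141, -0.351, 0.158]
contact_force: [0.4, -0.3, -0.0]
grip_width: 53.7
```

```bash
python3 - <<'E'
from h import *
p,r=cur(); print(get_obs()['contact_force'],p+r.apply([0,0,grasp_offset]))
m=camera_model('wrist'); save('wrist','w11.png')
go([487.5,286.2,157],ori(D0[2],20),gp=True)
E
```

```text
[ 0.35394938 -0.31883039 -0.00189151] [488.73739401 285.87079126 158.98560578]
turn [-0.  -0.1 -0.2] shift [-1.9 -0.3  1.6] | rows 0.1
```

View pics/w11.png

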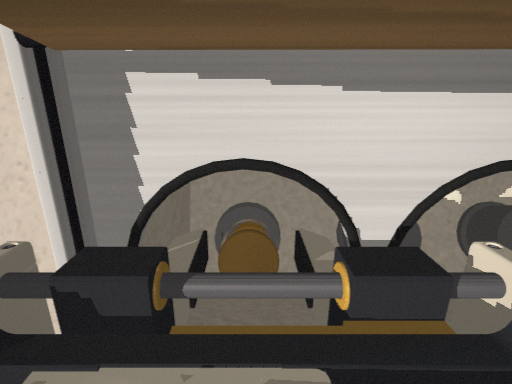

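{"method": "send_rows", "body": {"targets": [[[0,0,0,-1,-0.5,1.5,0.2],[0,0,0,-1,-0.5,1.5,1],[0,0,0,-1,-0.5,1.5,1],[0,0,0,-1,-0.5,1.5,1],[0,0,0,-1,-0.5,1.5,1]]]}}

```text
time: 18.95
tool_pos: [493.8, 288.0, 138.3]
tcp_rot: [-3.141, -0.349, 0.16]
contact_force: [-1.1, -0.4, 4.5]
grip_width: 39.2
```

{"method": "send_rows", "body": {"targets": [[[0,0,0,0,0,0,1],[0,0,0,0,0,0,1],[0,0,0,0,0,0,1],[0,0,0,0,0,0,1]]]}}

```text
time: 19.28
tool_pos: [493.8, 288.0, 138.3]
tcp_rot: [-3.141, -0.349, 0.16]
contact_force: [-1.5, -1.2, 5.3]
grip_width: 39.4
```

{"method": "send_rows", "body": {"targets": [[[0,0,0,2,0,-7,1],[0,0,0,5,0,-16,1],[0,0,0,8,0,-24,1],[0,0,0,11,0,-32,1],[0,0,0,11,0,-32,1]]]}}

```text
time: 19.7
tool_pos: [493.9, 288.3, 173.9]
tcp_rot: [-3.14, -0.352, 0.159]
contact_force: [0.1, 0.3, -0.8]
grip_width: 39.7
```

```bash
python3 - <<'E'
from h import *
p,r=cur(); print(get_obs()['grip_width'],get_obs()['contact_force'],p+r.apply([0,0,grasp_offset]))
m=camera_model('wrist'); save('wrist','w12.png')
go(p+[-20,0,125])
E
```

```text
39.66516513723671 [ 0.06009616  0.32313539 -0.84123026] [487.52738193 287.19954048 191.5565827 ]
turn [0. 0. 0.] shift [  25.2   -3.5 -125. ] | rows 3.1
```

View pics/w12.png

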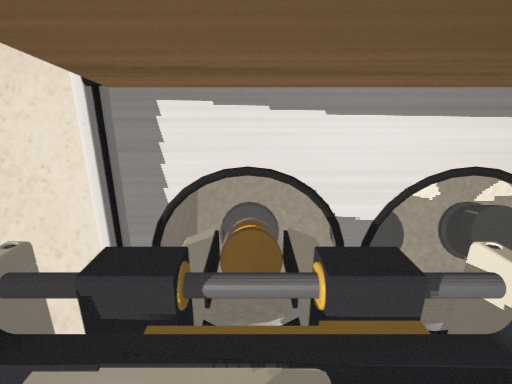

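Lifted and steady. Continue up.

{"method": "send_rows", "body": {"targets": [[[0,0,0,6,-1,-31,1],[0,0,0,12,-2,-62,1],[0,0,0,18,-3,-93,1],[0,0,0,25,-3,-127,1],[0,0,0,25,-3,-127,1]]]}}

```text
time: 20.17
tool_pos: [474.7, 288.7, 306.9]
tcp_rot: [-3.138, -0.36, 0.159]
contact_force: [1.1, 1.1, -0.0]
grip_width: 39.3
```

```bash
python3 - <<'E'
from h import *
p,r=cur(); print(get_obs()['grip_width'],p+r.apply([0,0,grasp_offset]))
save('top','t4.png'); save('wrist','w13.png')
a=cv2.imread('pics/t4.png')[190:260,310:430]; cv2.imwrite('pics/t4b.png',cv2.resize(a,None,fx=6,fy=6,interpolation=cv2.INTER_CUBIC))
go([460,110,315],ori(0.1,20))
E
```

```text
39.27830603729092 [468.13180161 287.62151566 324.46987824]
turn [-1.2 -0.1  3.2] shift [-33.5 173.3 -28. ] | rows 4.3
```

View pics/t4b.png

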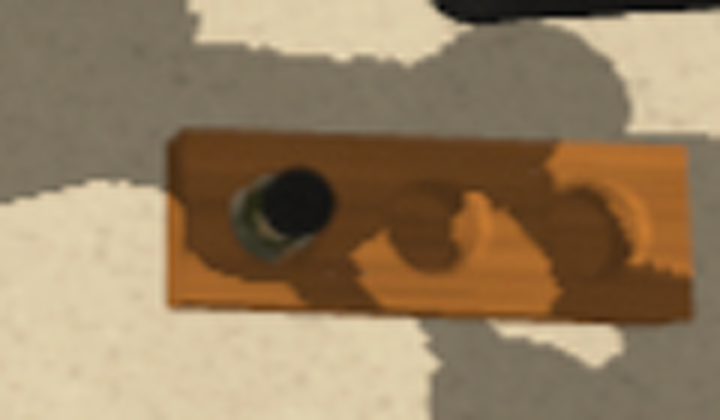

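View pics/w13.png

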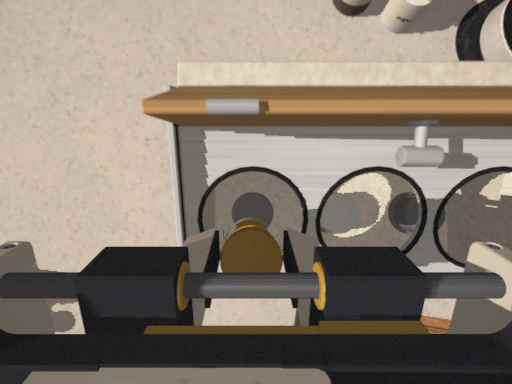

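{"method": "send_rows", "body": {"targets": [[[0,0,0.6,-7,35,-6,1],[-0.4,0,1.2,-14,70,-12,1],[-0.7,0,1.9,-21,105,-18,1],[-1,0,2.6,-27,140,-23,1],[-1.2,0,3.2,-33,173,-28,1]]]}}

```text
time: 20.68
tool_pos: [459.0, 108.6, 312.2]
tcp_rot: [3.141, -0.344, 0.1]
contact_force: [0.1, -0.4, -1.7]
grip_width: 39.1
```

```bash
python3 - <<'E'
from h import *
p,r=cur(); print(p)
for r_,c in ((228,440),(234,602)): print('well',atz((190+r_/6,310+c/6),52,'top').round(1))
for r_,c in ((130,180),(147,688),(320,692),(306,168)): print('corner',atz((190+r_/6,310+c/6),52,'top').round(1))
go([470,-75,315],ori(0.05,20))
E
```

```text
[459.04203546 108.60226959 312.16847788]
well [ 488.5 -376.1   52. ]
well [ 488.7 -459.4   52. ]
corner [ 534.1 -242.3   52. ]
corner [ 535.9 -505.7   52. ]
corner [ 446.5 -503.6   52. ]
corner [ 442.7 -235.9   52. ]
turn [-0.9  0.3  2.7] shift [ -6.1 183.8  -5. ] | rows 4.4
```

{"method": "send_rows", "body": {"targets": [[[-0.2,0,0.5,-1,37,-1,1],[-0.4,0,1,-2,74,-2,1],[-0.6,0,1.6,-4,111,-3,1],[-0.8,0,2.2,-5,148,-4,1],[-0.9,0.3,2.7,-6,184,-5,1]]]}}

```text
time: 21.1
tool_pos: [470.4, -75.4, 315.0]
tcp_rot: [-3.139, -0.35, 0.048]
contact_force: [0.8, 1.1, -2.4]
grip_width: 39.6
```

```bash
python3 - <<'E'
from h import *
go([470,-265,310],ori(0.0,20))
E
```

```text
turn [-1.1 -0.   2.6] shift [-10.8 189.4   0.9] | rows 4.5
```

{"method": "send_rows", "body": {"targets": [[[-0.2,0,0.5,-2,38,0,1],[-0.4,0,1,-4,76,0,1],[-0.6,0,1.6,-6,114,0,1],[-0.9,0,2.1,-8,152,0,1],[-1.1,0,2.6,-11,189,1,1]]]}}

```text
time: 21.52
tool_pos: [470.0, -264.8, 309.9]
tcp_rot: [-3.141, -0.35, -0.001]
contact_force: [0.7, 0.4, -0.4]
grip_width: 39.2
```

```bash
python3 - <<'E'
from h import *
go([488,-400,255],ori(0.0,20),gp=True)
E
```

```text
turn [-0.  -0.1 -0. ] shift [ -1.8 135.3  76.4] | rows 3.7
```

{"method": "send_rows", "body": {"targets": [[[0,0,0,0,35,19,1],[0,0,0,-1,70,38,1],[0,0,0,-1,104,57,1],[0,0,0,-2,135,76,1],[0,0,0,-2,135,76,1]]]}}

```text
time: 21.93
tool_pos: [493.6, -401.6, 231.9]
tcp_rot: [-3.135, -0.345, -0.005]
contact_force: [-1.0, 1.0, -1.7]
grip_width: 39.2
```

{"method": "send_rows", "body": {"targets": [[[0,0,0,-14,10,0,1],[0,0,0,-28,20,0,1],[0,0,0,-28,20,0,1],[0,0,0,-28,20,0,1]]]}}

```text
time: 22.27
tool_pos: [468.4, -417.6, 228.6]
tcp_rot: [-3.139, -0.351, -0.001]
contact_force: [-0.1, 0.0, -1.0]
grip_width: 39.5
```

```bash
python3 - <<'E'
from h import *
p,r=cur(); print(get_obs()['grip_width'],p+r.apply([0,0,grasp_offset]))
m=camera_model('wrist'); save('wrist','w14.png')
for P in ([490,-376,52],[490,-458,52],[490,-294,112],[535,-245,52],[535,-505,52]): print(P,np.round(proj(P,'wrist',m),1))
import pickle; pickle.dump(m,open('m14.pkl','wb'))
E
```

```text
39.49841191970451 [ 461.9336489  -417.60165388  246.30271537]
[490, -376, 52] [208.1 217.6]
[490, -458, 52] [208.2 283.6]
[490, -294, 112] [208.2 131.2]
[535, -245, 52] [171.9 113.1]
[535, -505, 52] [172.1 321.1]
```

View pics/w14.png

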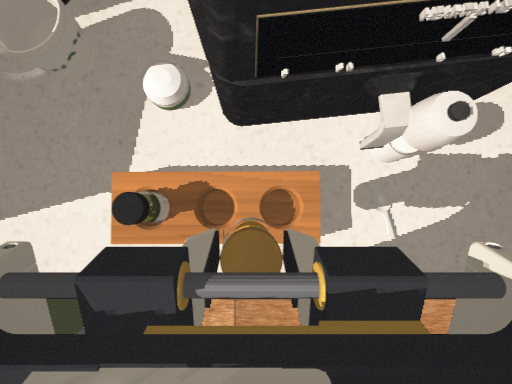

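```bash
python3 - <<'E'
from h import *
import pickle; m=pickle.load(open('m14.pkl','rb'))
for x in (459,461.9,465): print(x,np.round(proj([x,-417.6,248.3],'wrist',m),1))
go([491,-456.3,165],ori(0.0,20),gp=True)
a=cv2.imread('pics/w14.png')[160:300,190:330]; cv2.imwrite('pics/w14c.png',cv2.resize(a,None,fx=5,fy=5,interpolation=cv2.INTER_CUBIC))
E
```

```text
459 [267.  250.1]
461.9 [261.6 250.1]
465 [255.9 250.1]
turn [-0.1 -0.2  0. ] shift [-1.7 39.  86.8] | rows 2.3
```

View pics/w14c.png

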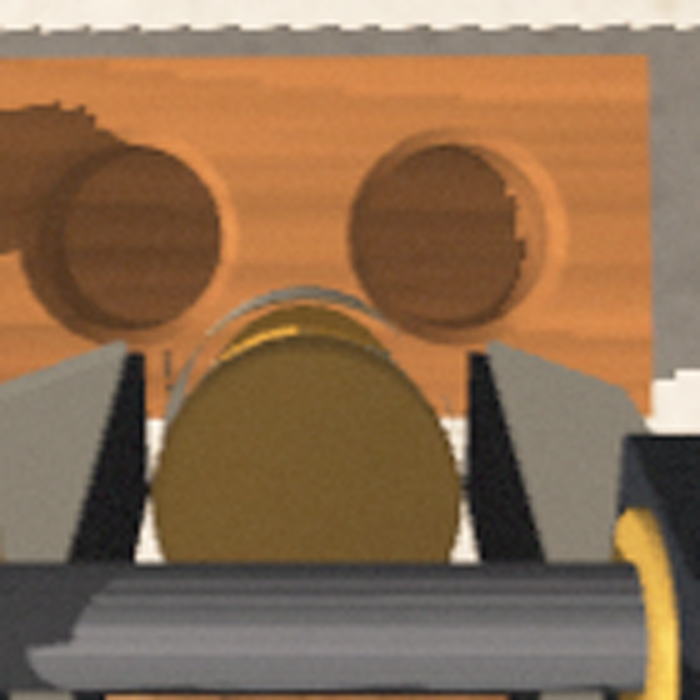

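{"method": "send_rows", "body": {"targets": [[[0,0,0,-1,20,28,1],[0,0,0,-2,30,56,1],[0,0,0,-3,38,86,1],[0,0,0,-3,38,86,1],[0,0,0,-3,38,86,1]]]}}

```text
time: 22.73
tool_pos: [496.5, -454.4, 147.1]
tcp_rot: [-3.139, -0.351, 0.002]
contact_force: [-0.3, 0.1, -0.9]
grip_width: 39.4
```

{"method": "send_rows", "body": {"targets": [[[0,0,0,0,0,0,1],[0,0,0,0,0,0,1]]]}}

```text
time: 22.9
tool_pos: [496.9, -456.2, 151.4]
tcp_rot: [3.137, -0.355, 0.003]
contact_force: [-0.0, 0.0, -0.9]
grip_width: 39.4
```

```bash
python3 - <<'E'
from h import *
p,r=cur(); print(get_obs()['grip_width'],p+r.apply([0,0,grasp_offset]))
m=camera_model('wrist'); save('wrist','w15.png')
for P in ([491,-374,52],[536,-244,52],[536,-504,52],[491,-374,112]): print(P,np.round(proj(P,'wrist',m),1))
go([489.3,-455.7,115],ori(0.0,20),gp=True)
E
```

```text
39.411766393341175 [ 490.40300929 -456.10550951  169.02035841]
[491, -374, 52] [237.2 165. ]
[536, -244, 52] [190.1  31.9]
[536, -504, 52] [191.3 299.4]
[491, -374, 112] [245.5 141.2]
turn [ 0.2 -0.3  0.2] shift [-19.9  -0.8  50.4] | rows 1.3
```

View pics/w15.png

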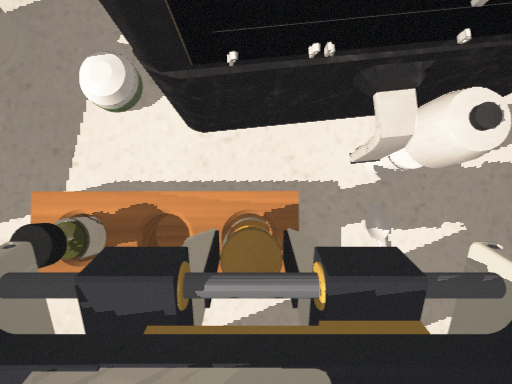

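{"method": "send_rows", "body": {"targets": [[[0,0,0,-7,-0.8,15,1],[0,0,0,-13,-0.8,30,1],[0,0,0,-18,-0.8,42,1],[0,0,0,-20.5,-0.8,50,1],[0,0,0,-20.5,-0.8,50,1]]]}}

```text
time: 23.37
tool_pos: [494.0, -454.7, 94.4]
tcp_rot: [3.141, -0.352, 0.001]
contact_force: [0.2, 0.7, -1.1]
grip_width: 39.3
```

```bash
python3 - <<'E'
from h import *
p,r=cur(); print(get_obs()['contact_force'],p+r.apply([0,0,grasp_offset]))
go([488.8,-455.6,105],ori(0.0,20),gp=True)
E
```

```text
[ 0.2473031   0.74563903 -1.07470777] [ 487.50071874 -454.72114416  112.00177947]
turn [-0.  -0.2  0.1] shift [-1.3  0.9  7. ] | rows 0.2
```

{"method": "send_rows", "body": {"targets": [[[0,0,0,-0.5,0.5,3,1],[0,0,0,-1,0.8,5,1],[0,0,0,-1.3,0.8,7,1],[0,0,0,-1.3,0.8,7.5,1],[0,0,0,-1.3,0.8,7.5,1]]]}}

```text
time: 23.78
tool_pos: [495.9, -456.2, 87.8]
tcp_rot: [3.14, -0.353, 0.002]
contact_force: [0.4, -1.2, -1.3]
grip_width: 39.5
```

{"method": "send_rows", "body": {"targets": [[[0,0,0,-0.6,0,1,1],[0,0,0,-0.8,0,2,1],[0,0,0,-0.8,0,2.5,1],[0,0,0,-0.8,0,2.5,1]]]}}

```text
time: 24.12
tool_pos: [496.3, -456.4, 86.3]
tcp_rot: [3.139, -0.355, 0.002]
contact_force: [-2.3, 2.2, 6.4]
grip_width: 39.3
```

{"method": "send_rows", "body": {"targets": [[[0,0,0,0,0,0,-0.17],[0,0,0,0,0,0,-0.17],[0,0,0,0,0,0,-0.17],[0,0,0,0,0,0,-0.17]]]}}

```text
time: 24.45
tool_pos: [495.8, -456.2, 84.7]
tcp_rot: [3.14, -0.353, 0.002]
contact_force: [-0.1, -0.6, -0.2]
grip_width: 53.2
```

{"method": "send_rows", "body": {"targets": [[[0,0,0,7,0,-19,-0.17],[0,0,0,14,0,-38,-0.17],[0,0,0,27,0,-75,-0.2],[0,0,0,41,0,-113,-0.2],[0,0,0,41,0,-140,-0.2]]]}}

```text
time: 24.87
tool_pos: [487.4, -456.6, 234.7]
tcp_rot: [3.136, -0.356, 0.004]
contact_force: [0.6, -0.5, 0.9]
grip_width: 55.1
```

```bash
python3 - <<'E'
from h import *
print(get_obs()['contact_force']); save('wrist','w16.png'); save('top','t16.png')
a=cv2.imread('pics/t16.png')[190:260,310:430]; cv2.imwrite('pics/t16b.png',cv2.resize(a,None,fx=6,fy=6,interpolation=cv2.INTER_CUBIC))
go([440,-250,320],ori(0,20))
E
```

```text
[ 0.57853284 -0.47505239  0.88425696]
turn [ 0.5 -0.6  0.2] shift [ -13.6 -207.2  -96.3] | rows 5.5
```

View pics/w16.png

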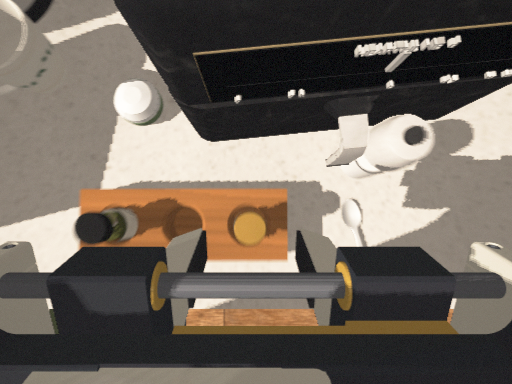

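{"method": "send_rows", "body": {"targets": [[[0,0,0,-2,-15,-38,-0.2],[0,0,0,-5,-40,-65,-0.2],[0,0,0,-8,-80,-80,-0.2],[0,0,0,-10,-120,-90,-0.2],[0,0,0,-13,-160,-96,-0.2]]]}}

```text
time: 25.38
tool_pos: [439.7, -294.8, 316.0]
tcp_rot: [3.14, -0.354, 0.001]
contact_force: [0.9, 0.8, 0.4]
grip_width: 54.8
```

```bash
python3 - <<'E'
from h import *
p,r=cur(); print(p); go([445,-110,345],ori(0.08,26))
E
```

```text
[ 439.69584378 -294.76975751  316.01309509]
turn [ 1.9  5.7 -4.2] shift [  15.1 -184.7  -25.6] | rows 4.5
```

{"method": "send_rows", "body": {"targets": [[[0.4,1.1,-0.8,3,-37,-5,-0.2],[0.8,2.2,-1.6,6,-74,-10,-0.2],[1.2,3.4,-2.5,9,-111,-15,-0.2],[1.6,4.5,-3.4,12,-148,-20,-0.2],[1.9,5.7,-4.2,15,-185,-26,-0.2]]]}}

```text
time: 25.8
tool_pos: [444.6, -109.1, 344.4]
tcp_rot: [-3.14, -0.452, 0.081]
contact_force: [0.4, 0.1, 0.2]
grip_width: 55.3
```

```bash
python3 - <<'E'
from h import *
p,r=cur(); print(p); go([460,65,355],ori(0.14,36))
E
```

```text
[ 444.56307089 -109.09855663  344.3584924 ]
turn [ 1.6 10.1 -2.9] shift [  31.2 -172.3    3.6] | rows 4.2
```

{"method": "send_rows", "body": {"targets": [[[0.3,2,-0.6,6,-35,1,-0.2],[0.6,4,-1.2,12,-70,2,-0.2],[0.9,6,-1.8,18,-105,2,-0.2],[1.2,8,-2.4,24,-140,3,-0.2],[1.6,10,-2.9,31,-172,4,-0.2]]]}}

```text
time: 26.22
tool_pos: [459.9, 64.9, 354.7]
tcp_rot: [3.14, -0.629, 0.141]
contact_force: [0.6, -0.6, 0.2]
grip_width: 55.2
```

```bash
python3 - <<'E'
from h import *
p,r=cur(); print(p); go([474,157.5,366],ori(0.159,43.1))
E
```

```text
[459.89629127  64.85798668 354.65826389]
turn [ 0.7  7.1 -0.8] shift [ 28.5 -89.8   6.6] | rows 2.3
```

{"method": "send_rows", "body": {"targets": [[[0.2,2.3,-0.2,9,-30,2,-0.2],[0.4,4.6,-0.5,19,-60,4,-0.2],[0.7,7,-0.8,28,-90,6,-0.2],[0.7,7,-0.8,28,-90,6,-0.2],[0.7,7,-0.8,28,-90,6,-0.2]]]}}

```text
time: 26.63
tool_pos: [473.0, 157.8, 365.3]
tcp_rot: [3.139, -0.747, 0.165]
contact_force: [-0.2, 0.2, -0.6]
grip_width: 55.2
```

```bash
python3 - <<'E'
from h import *
p,r=cur(); print(p); m=camera_model('wrist'); save('wrist','w17.png')
Rd=ori(0.159,43.1); T=np.array([571.7,173.1,257.7]); print('handle est',T+Rd.apply([0,0,grasp_offset+3]),hpt(1.45), proj(T+Rd.apply([0,0,grasp_offset+3]),'wrist',m),proj(hpt(1.45),'wrist',m),[x['location'] for x in place_of('door_grip','wrist')])
go(T,Rd)
E
```

```text
[472.99982974 157.80242081 365.27794437]
handle est [561.04045049 171.39070305 269.23656397] [559.73893821 170.21007823 263.97368476] (np.float64(185.8728046589869), np.float64(251.55313692277554)) (np.float64(189.32407723653952), np.float64(252.42763280708206)) [[193.9, 248.6]]
turn [0.1 0.3 0. ] shift [ -0.6  -2.2 146.8] | rows 3.5
```

View pics/w17.png

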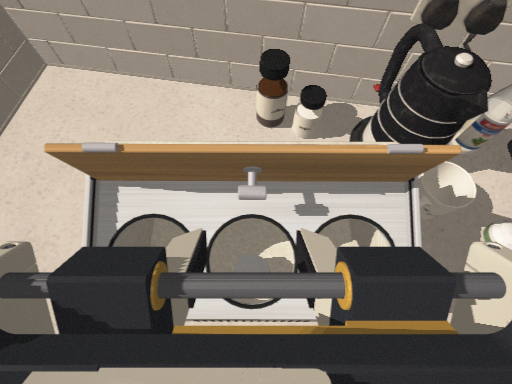

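{"method": "send_rows", "body": {"targets": [[[0,0,0,-1,-1,40,-0.2],[0,0,0,-2,-1,80,-0.2],[0,0,0,-2,-2,115,-0.2],[0,0,0,-3,-2,135,-0.2],[0,0,0,-3,-2,145,-0.2]]]}}

```text
time: 27.15
tool_pos: [570.0, 170.3, 254.8]
tcp_rot: [3.14, -0.744, 0.155]
contact_force: [-0.7, 0.2, -0.6]
grip_width: 55.0
```

{"method": "send_rows", "body": {"targets": [[[0,0,0,0,0,0,-0.2],[0,0,0,0,0,0,-0.2]]]}}

```text
time: 27.32
tool_pos: [569.4, 171.4, 258.5]
tcp_rot: [3.14, -0.749, 0.157]
contact_force: [-0.3, 0.6, 0.3]
grip_width: 54.9
```

```bash
python3 - <<'E'
from h import *
p,r=cur(); print(p,get_obs()['contact_force']); m=camera_model('wrist'); save('wrist','w18.png')
print('gp',p+r.apply([0,0,grasp_offset]),hpt(1.45))
E
```

```text
[569.38762836 171.40851246 258.52884382] [-0.34342174  0.59290865  0.26467492]
gp [556.74146677 169.44018118 272.29983758] [559.73893821 170.21007823 263.97368476]
```

View pics/w18.png

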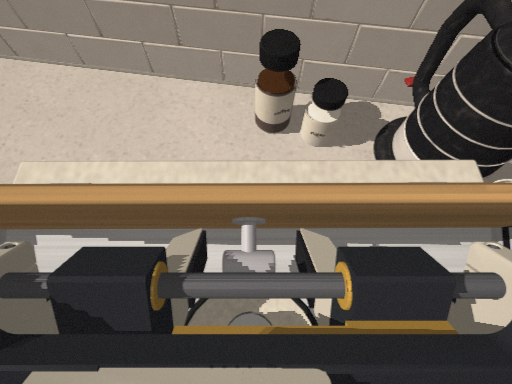

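{"method": "send_rows", "body": {"targets": [[[0,0,0,-1,-0.5,1,0.2],[0,0,0,-1,-0.5,1,1],[0,0,0,-1,-0.5,1,1],[0,0,0,-1,-0.5,1,1],[0,0,0,-1,-0.5,1,1]]]}}

```text
time: 27.78
tool_pos: [569.1, 172.8, 257.7]
tcp_rot: [3.139, -0.75, 0.16]
contact_force: [-1.5, -4.7, 2.8]
grip_width: 29.8
```

{"method": "send_rows", "body": {"targets": [[[0,0,0,0,0,0,1],[0,0,0,0,0,0,1],[0,0,0,0,0,0,1],[0,0,0,0,0,0,1],[0,0,0,0,0,0,1]]]}}

```text
time: 28.2
tool_pos: [569.1, 172.8, 257.7]
tcp_rot: [3.139, -0.75, 0.159]
contact_force: [-2.8, -5.5, 3.1]
grip_width: 29.7
```

```bash
sed -i 's/^OFF=.*/OFF=5./' h.py; python3 - <<'E'
from h import *
print(tnow(),get_obs()['contact_force'],get_obs()['grip_width'])
p,Rc=cur()
for ts in ([1.40,1.35,1.3,1.25,1.2],):
    for t in ts:
        Rd=ori(.159,43); d=hpt(t)-hpt(1.45); print(t,Rc.inv().apply(d).round(1))
E
```

```text
(np.float64(1.45), np.float64(3.9953133971449497), array([0.05950849, 1.09464515, 3.84197083])) [-2.75363088 -5.52680374  3.13889918] 29.684363545753985
1.4 [-6.2  0.  -3.8]
1.35 [-12.3   0.   -7.5]
1.3 [-18.3   0.1 -11. ]
1.25 [-24.3   0.1 -14.3]
1.2 [-30.1   0.1 -17.3]
```

```bash
cat >> h.py <<'E'
G0=np.array([473.7,157.2,204.4])
def hb(t):
    b1=np.array([0.06,1.1,3.8]); b0=G0-hpt(0); w=t/1.45; return hpt(t)+w*b1+(1-w)*b0
def close_rows(ts):
    p,Rc=cur(); g=p+Rc.apply([0,0,grasp_offset+OFF])
    for t in ts: print(t,Rc.inv().apply(hb(t)-g).round(1))
def tb():
    p,Rc=cur(); g=p+Rc.apply([0,0,grasp_offset+OFF]); ts=np.linspace(0,1.45,1451); e=[np.linalg.norm(hb(t)-g) for t in ts]; i=int(np.argmin(e)); return ts[i],(g-hb(ts[i])).round(1)
E
python3 - <<'E'
from h import *
print(G0-hpt(0)); print(tb()); close_rows([1.4,1.35,1.3,1.25,1.2])
E
```

```text
[ 0.84793442  1.13651628 -2.79011273]
(np.float64(1.45), array([-0., -0.,  0.]))
1.4 [-6.4  0.  -3.6]
1.35 [-12.6   0.   -7.1]
1.3 [-18.8   0.1 -10.4]
1.25 [-24.8   0.1 -13.5]
1.2 [-30.8   0.1 -16.4]
```

{"method": "send_rows", "body": {"targets": [[[0,0,0,-6.4,0,-3.6,1],[0,0,0,-12.6,0,-7.2,1],[0,0,0,-18.8,0,-10.6,1],[0,0,0,-24.8,0,-13.8,1],[0,0,0,-30.8,0,-16.8,1]]]}}

```text
time: 28.62
tool_pos: [532.7, 166.9, 249.7]
tcp_rot: [3.138, -0.728, 0.159]
contact_force: [11.2, -6.1, -21.2]
grip_width: 29.5
```

```bash
python3 - <<'E'
from h import *
print(tb(),get_obs()['contact_force']); close_rows([1.15,1.1,1.04,.98,.92])
E
```

```text
(np.float64(1.181), array([-0.6,  0. ,  1.9])) [ 11.16732433  -6.08592333 -21.18459205]
1.15 [-4.4  0.1  0.3]
1.1 [-10.1   0.2  -2. ]
1.04 [-16.8   0.2  -4.5]
0.98 [-23.2   0.2  -6.7]
0.92 [-29.2   0.2  -8.5]
```

{"method": "send_rows", "body": {"targets": [[[0,0,0,-4.4,0,0.8,1],[0,0,0,-10.1,0,-1,1],[0,0,0,-16.8,0,-3.5,1],[0,0,0,-23.2,0,-5.7,1],[0,0,0,-29.2,0,-7.5,1]]]}}

```text
time: 29.03
tool_pos: [505.8, 162.7, 242.4]
tcp_rot: [3.136, -0.711, 0.159]
contact_force: [20.5, -8.0, -32.1]
grip_width: 29.1
```

```bash
python3 - <<'E'
from h import *
print(tb(),get_obs()['contact_force'],get_obs()['grip_width']); close_rows([.86,.8,.74,.68,.62])
E
```

```text
(np.float64(0.9480000000000001), array([-2.2, -0.1,  4.7])) [ 20.4564585   -7.95004188 -32.08222523] 29.13979483005554
0.86 [-10.    0.3   2.8]
0.8 [-15.5   0.3   1.7]
0.74 [-20.6   0.3   1.1]
0.68 [-25.4   0.4   0.7]
0.62 [-29.8   0.4   0.7]
```

{"method": "send_rows", "body": {"targets": [[[0,0,0,-1,0,4,1],[0,0,0,-3,0,6,1],[0,0,0,-5,0,7,1],[0,0,0,-8,0,6.5,1],[0,0,0,-8,0,6.5,1]]]}}

```text
time: 29.45
tool_pos: [506.6, 162.9, 242.4]
tcp_rot: [3.135, -0.712, 0.159]
contact_force: [4.8, -14.1, -8.5]
grip_width: 29.5
```

```bash
python3 - <<'E'
from h import *
print(tb(),get_obs()['contact_force'],get_obs()['grip_width']); close_rows([.86,.8,.74,.68,.62])
save('wrist','w19.png')
E
```

```text
(np.float64(0.9550000000000001), array([-2.1,  0.1,  4.4])) [  4.75097674 -14.0970303   -8.50572556] 29.48868018348566
0.86 [-10.7   0.4   2.3]
0.8 [-16.1   0.4   1.2]
0.74 [-21.3   0.4   0.5]
0.68 [-26.    0.5   0.2]
0.62 [-30.4   0.5   0.2]
```

View pics/w19.png

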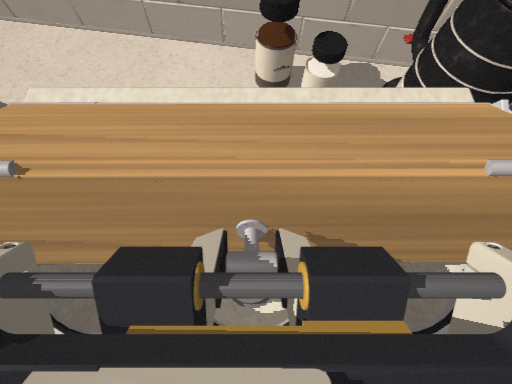

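{"method": "send_rows", "body": {"targets": [[[0,0,0,-5,0,1.5,1],[0,0,0,-11,0,2,1],[0,0,0,-16,0,1.5,1],[0,0,0,-21,0,1,1],[0,0,0,-21,0,1,1]]]}}

```text
time: 29.92
tool_pos: [491.5, 160.5, 235.2]
tcp_rot: [3.133, -0.697, 0.159]
contact_force: [14.7, -17.4, -18.9]
grip_width: 29.7
```

```bash
python3 - <<'E'
from h import *
print(tb(),get_obs()['contact_force'],get_obs()['grip_width']); close_rows([.7,.65,.6,.55,.5])
E
```

```text
(np.float64(0.791), array([-3.1,  0. ,  4.8])) [ 14.6956134  -17.38522264 -18.9375493 ] 29.683613631212303
0.7 [-8.3  0.5  4.9]
0.65 [-12.1   0.5   4.8]
0.6 [-15.6   0.5   5. ]
0.55 [-18.8   0.5   5.5]
0.5 [-21.7   0.5   6.1]
```

{"method": "send_rows", "body": {"targets": [[[0,-0.5,0,-4,1,3,1],[0,-1,0,-8,1.5,4.5,1],[0,-1.5,0,-12,1.5,5.5,1],[0,-2,0,-15.5,1.5,6,1],[0,-2,0,-15.5,1.5,6,1]]]}}

```text
time: 30.33
tool_pos: [486.3, 159.6, 227.8]
tcp_rot: [3.135, -0.678, 0.159]
contact_force: [-16.6, -15.3, 24.1]
grip_width: 29.2
```

```bash
python3 - <<'E'
from h import *
print(tb(),get_obs()['contact_force'],get_obs()['grip_width']); close_rows([.55,.5,.45,.4,.35])
save('wrist','w20.png')
E
```

```text
(np.float64(0.6970000000000001), array([-1.7,  0.1,  2.1])) [-16.5966099  -15.31452856  24.06086763] 29.2252280837889
0.55 [-10.3   0.4   3.4]
0.5 [-13.2   0.4   4.2]
0.45 [-15.8   0.4   5.1]
0.4 [-18.1   0.4   6.3]
0.35 [-20.    0.4   7.8]
```

View pics/w20.png

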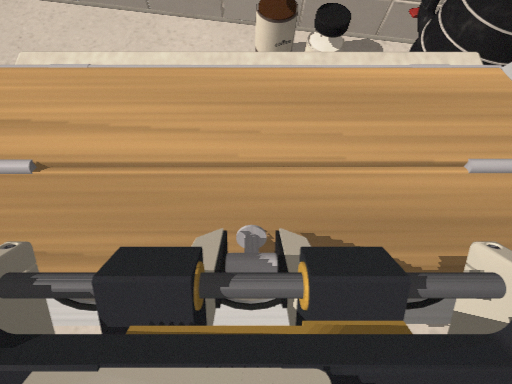

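{"method": "send_rows", "body": {"targets": [[[0,-0.7,0,-4,0.5,-1.5,1],[0,-1.4,0,-7.5,0.8,-1,1],[0,-2,0,-10.5,0.8,0,1],[0,-2.6,0,-13.5,0.8,1,1],[0,-2.6,0,-13.5,0.8,1,1]]]}}

```text
time: 30.8
tool_pos: [478.6, 158.1, 218.0]
tcp_rot: [3.137, -0.633, 0.158]
contact_force: [8.0, -2.4, 1.7]
grip_width: 29.5
```

```bash
python3 - <<'E'
from h import *
print(tb(),get_obs()['contact_force'],get_obs()['grip_width']); close_rows([.5,.45,.4,.35,.3,.25])
E
```

```text
(np.float64(0.53), array([-0.8,  0.1,  0.5])) [ 8.03150894 -2.40619557  1.70018293] 29.459968534728503
0.5 [-1.4  0.2  1.4]
0.45 [-3.9  0.2  2.5]
0.4 [-6.2  0.2  3.8]
0.35 [-8.1  0.2  5.4]
0.3 [-9.7  0.2  7.1]
0.25 [-10.9   0.2   9. ]
```

{"method": "send_rows", "body": {"targets": [[[0,-0.6,0,-1.6,0,1,1],[0,-1.2,0,-3.9,0,2.2,1],[0,-1.8,0,-6.2,0,3.5,1],[0,-2.4,0,-8,0,5.2,1],[0,-3,0,-9.6,0,7,1]]]}}

```text
time: 31.22
tool_pos: [477.3, 157.9, 209.1]
tcp_rot: [3.137, -0.588, 0.158]
contact_force: [9.8, -2.9, 10.6]
grip_width: 29.3
```

```bash
python3 - <<'E'
from h import *
print(tb(),get_obs()['contact_force'],get_obs()['grip_width']); close_rows([.3,.25,.2,.15,.1,.05,0])
E
```

```text
(np.float64(0.375), array([ 2.2,  0.6, -0.6])) [ 9.83356086 -2.93196859 10.61340516] 29.263363140521445
0.3 [-4.   0.2  0.8]
0.25 [-5.1  0.2  2.9]
0.2 [-5.9  0.2  5.1]
0.15 [-6.4  0.2  7.4]
0.1 [-6.5  0.2 10. ]
0.05 [-6.2  0.2 12.7]
0 [-5.6  0.1 15.6]
```

{"method": "send_rows", "body": {"targets": [[[0,-0.5,0,-1.5,0,1.5,1],[0,-1,0,-2.8,0,3.5,1],[0,-1.5,0,-3.6,0,5.5,1],[0,-2,0,-4.1,0,8,1],[0,-2,0,-4.3,0,10,1]]]}}

```text
time: 31.63
tool_pos: [480.8, 158.5, 200.0]
tcp_rot: [3.137, -0.558, 0.158]
contact_force: [8.6, -2.4, 17.8]
grip_width: 30.0
```

```bash
python3 - <<'E'
from h import *
print(tb(),get_obs()['contact_force'],get_obs()['grip_width']); close_rows([.2,.15,.1,.05,0])
save('wrist','w21.png')
E
```

```text
(np.float64(0.11), array([4. , 0.9, 2.7])) [ 8.60774083 -2.40310762 17.84912991] 29.98846174302773
0.2 [-4.4  0.3 -4.3]
0.15 [-4.8  0.2 -1.9]
0.1 [-4.8  0.2  0.7]
0.05 [-4.5  0.2  3.4]
0 [-3.8  0.2  6.3]
```

View pics/w21.png

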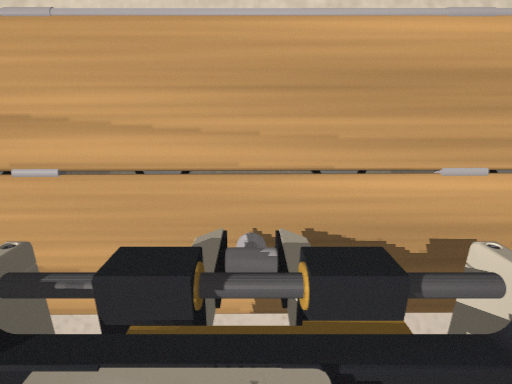

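{"method": "send_rows", "body": {"targets": [[[0,-0.3,0,-1.2,0,2,1],[0,-0.6,0,-1.8,0,4,1],[0,-0.6,0,-2,0,6,1],[0,-0.6,0,-1.8,0,7,1],[0,-0.6,0,-1.8,0,7,1]]]}}

```text
time: 32.1
tool_pos: [482.1, 158.7, 194.7]
tcp_rot: [3.137, -0.549, 0.159]
contact_force: [-9.6, -6.9, 36.8]
grip_width: 29.6
```

```bash
python3 - <<'E'
from h import *
print(tb(),get_obs()['contact_force'],get_obs()['grip_width']); close_rows([.1,.05,0])
save('wrist','w22.png')
a=cv2.imread('pics/w22.png')[0:200]; print(cur()[0])
E
```

```text
(np.float64(0.007), array([1.5, 0.5, 1.8])) [-9.60255904 -6.90117208 36.75610277] 29.572583031840008
0.1 [-3.2  0.3 -4.5]
0.05 [-2.9  0.3 -1.8]
0 [-2.2  0.3  1.1]
[482.05520761 158.70791893 194.65638342]
```

View pics/w22.png

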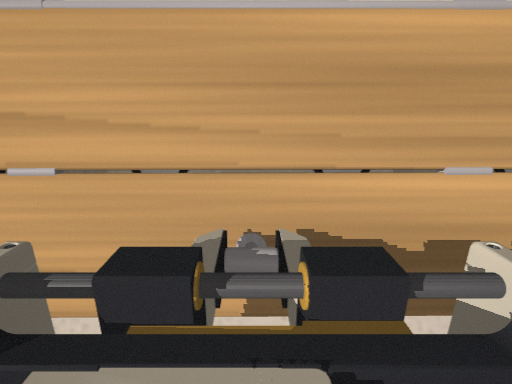

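{"method": "send_rows", "body": {"targets": [[[0,0,0,0,0,-2,1],[0,0,0,0,0,-2,-0.2],[0,0,0,0,0,-2,-0.2],[0,0,0,0,0,-2,-0.2],[0,0,0,0,0,-2,-0.2]]]}}

```text
time: 32.57
tool_pos: [474.2, 157.7, 187.2]
tcp_rot: [3.137, -0.526, 0.158]
contact_force: [0.4, 1.0, 0.2]
grip_width: 51.6
```

{"method": "send_rows", "body": {"targets": [[[0,0,0,0,0,-2,-0.3],[0,0,0,0,0,-25,-0.3],[0,0,0,0,0,-60,-0.3],[0,0,0,0,0,-100,-0.3],[0,0,0,0,0,-135,-0.3]]]}}

```text
time: 32.98
tool_pos: [406.3, 147.5, 305.5]
tcp_rot: [3.137, -0.526, 0.158]
contact_force: [1.0, 1.1, 0.9]
grip_width: 59.9
```

```bash
python3 - <<'E'
from h import *
print(get_obs()['contact_force'],get_obs()['grip_width'],cur()[0])
for n in ('wrist','scene','top'): save(n,n+'5.png')
m=camera_model('wrist')
print('handle pred closed',proj(G0,'wrist',m),[x['location'] for x in place_of('door_grip','wrist')])
a=cv2.imread('pics/scene5.png')[140:340,90:310]; cv2.imwrite('pics/s5c.png',cv2.resize(a,None,fx=3,fy=3,interpolation=cv2.INTER_CUBIC))
E
```

```text
[0.97202589 1.11430747 0.90423063] 59.9029560869117 [406.28035746 147.49205802 305.49531599]
handle pred closed (np.float64(183.7446689439299), np.float64(251.38585918179174)) [[181.1, 250.6]]
```

View pics/s5c.png

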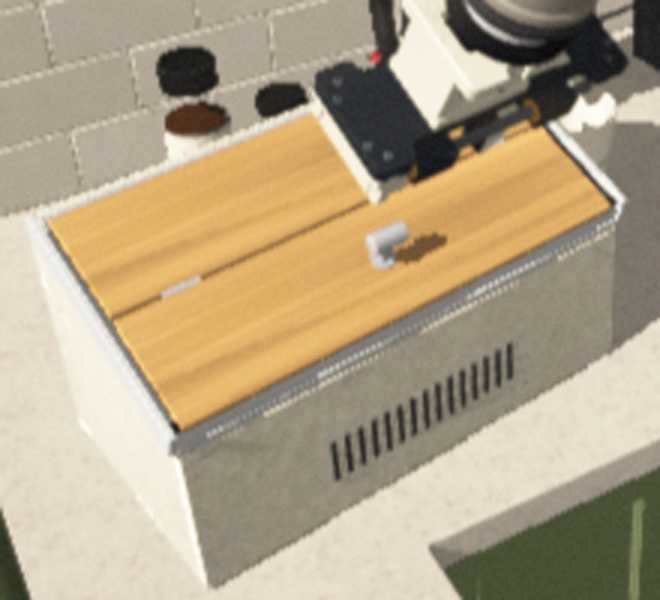

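View pics/wrist5.png

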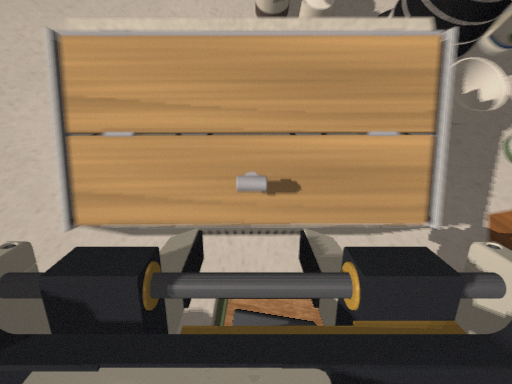

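View pics/top5.png

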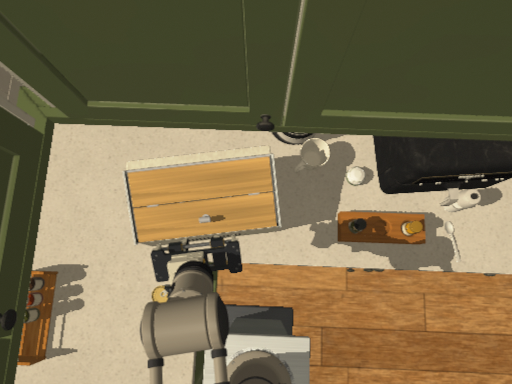

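```bash
python3 - <<'E'
import cv2,numpy as np
for a,b,(r0,r1,c0,c1) in (('scene0','scene5',(208,236,206,242)),('top0','top5',(208,230,190,228)),('scene0','scene5',(225,255,120,170))):
    A=cv2.imread(f'pics/{a}.png',0);B=cv2.imread(f'pics/{b}.png',0)
    T=A[r0:r1,c0:c1]; S=B[r0-6:r1+6,c0-6:c1+6]
    m=cv2.matchTemplate(cv2.resize(S,None,fx=4,fy=4,interpolation=3),cv2.resize(T,None,fx=4,fy=4,interpolation=3),5); _,v,_,l=cv2.minMaxLoc(m); print(v,(l[0]/4-6,l[1]/4-6))
a=cv2.imread('pics/scene5.png')[150:260,310:460]; b=cv2.imread('pics/top5.png')[195:255,325:435]
cv2.imwrite('pics/s5b.png',cv2.resize(a,None,fx=5,fy=5,interpolation=2)); cv2.imwrite('pics/t5b.png',cv2.resize(b,None,fx=6,fy=6,interpolation=2))
E
```

```text
0.9772169589996338 (0.0, 0.0)
0.9695490598678589 (0.0, 0.0)
0.9822659492492676 (0.0, 0.0)
```

View pics/s5b.png

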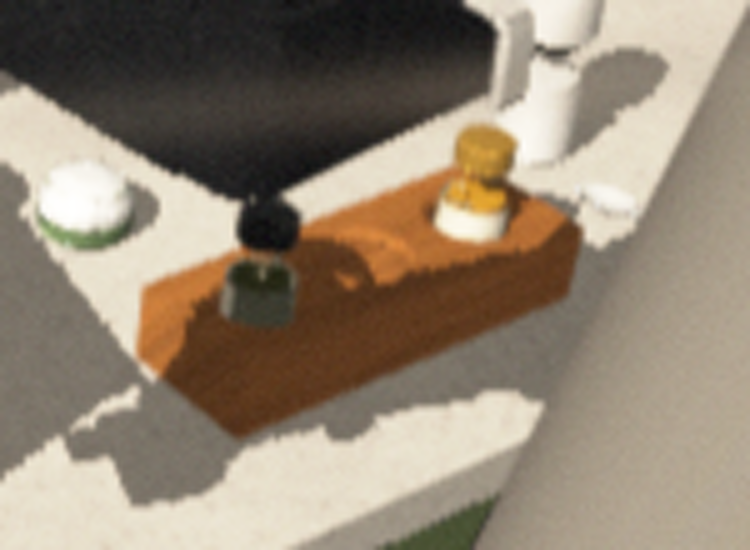

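View pics/t5b.png

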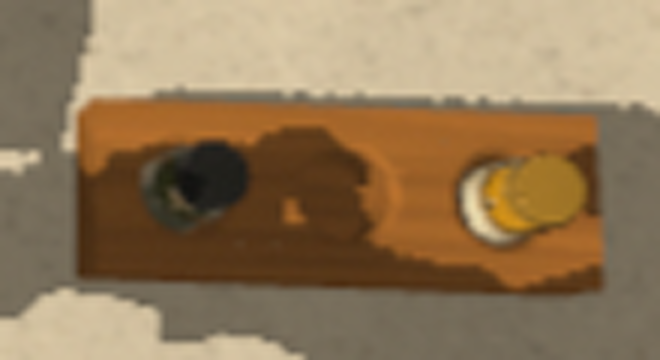

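```bash
python3 - <<'E'
from h import *
for P in ([490,-456,106],[490,-456,112],[490,-292,112],[490,-292,118]): print(P,np.round(proj(P,'scene'),1),np.round(proj(P,'top'),1))
for l,rc in (('o',[('scene',(178,407)),('top',(195+188/6,325+546/6))]),('b',[('scene',(192.2,363.6)),('top',(195+176/6,325+215/6))])): print(l,tri(rc).round(1))
E
```

```text
[490, -456, 106] [177.3 407.2] [226.5 416.2]
[490, -456, 112] [175.5 407.6] [226.3 417. ]
[490, -292, 112] [191.8 364.5] [224.  361.1]
[490, -292, 118] [190.  364.8] [223.8 361.7]
o [ 491.  -456.9  102.6]
b [ 490.  -290.4  111.2]
```

Lid heights fit seated jars (106 and 112 expected), and the cover matches its starting picture exactly. The arm is clear of everything, so I'm handing in.

```bash
python3 - <<'E'
from h import *
print(get_obs()['contact_force'],get_obs()['time']); print(close_job())
E
```

```text
[-0.44252819 -0.86724358 -0.86436186] 33.1833
the job is handed in; nothing more can be done
None
```

I folded the cover open to about 1.45 rad, lifted out both jars, stood them in the end wells of the jar block, shut the cover again and handed in at 33.2 s. The 104 mm jar was in the middle port and the 98 mm jar in the left-hand port. The right-hand port was empty.

**Last checks**
- **Jars:** their lids measured at heights of 111 and 103 mm, against 112 and 106 mm expected when seated. Both look upright.
- **Cover:** it matched its starting picture with no pixel shift in either the scene or the top camera.
- **Robot and mug:** the gripper was open and clear, with forces under 1 N. The mug looks to be where it was, though I did not measure it.

**What disagreed**
- **Dryer position:** my first estimate was about 6 mm off in x, and I corrected it from the ports once the cover was open.
- **Jar block:** it was knocked about 30 mm aside partway through, so I measured it again before placing the second jar.
- **First jar:** my first grip sat too high on it, so I regripped lower.
- **Closing the cover:** the handle force reached nearly 40 N at two points: when the arm drifted off the handle's path, which I corrected, and again when pressing the cover shut. That was the fingers on the handle, not the gripper's body.

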